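# Sort the stripped animatronic's parts into their sample trays

### The arm

A 6-joint arm with a two-finger parallel gripper is mounted at the origin on the work surface. World frame = base frame: x ahead of the robot, y to its left, z up, the work surface at z = 0. Lengths are in m, angles in rad, forces in N, time in s.
With the tool pointing down it reaches from about 0.3 to 0.75 m from the base axis. Payload 8.5 kg.
Tool frame: the origin (TCP) lies at the very end of the fingers, on their centre line; the grasp point (between the pads) lies 19 mm behind it; x points along the fingers, y is the direction in which the jaws open and shut, and the axes are right-handed (so a half turn about x gives the same grasp; the last joint's range is limited). The gripper opens to 88 mm and grips with 3 to 60 N. Pads are 18 mm wide; open, the fingers measure 123 mm over their backs; the gripper's body (75 mm by 187 mm) begins 45 mm behind the grasp point.
Start: joints at [1.101, 0.381, 1.297, -0, 1.464, -0.215], TCP at [0.139, 0.532, 0.239] pointing down, gripper open.
Joint ranges: [-3.11, 3.11], [-0.89, 2.33], [0.22, 2.48], [-1.42, 4.56], [0.17, 2.85], [-2.88, 2.88]. Speed limits (rad/s): [2.39, 2.39, 3.14, 3.14, 3.14, 3.14].

### API

Orientations are given as a 3x3 rotation matrix whose columns are the frame's x, y, z axes.
In Python, from station import sensors, cams, workorder gives the robot as it stands.
- The arm moves only by the tool send_rows, never from a script. Its argument "rows" is a list of rows, each an object of numbers: "dx", "dy", "dz": the shift along the tool's x, y, z each as a share of 15 cm, from -1 to 1; "rx", "ry", "rz": the turn, a rotation vector about the tool's x, y, z each as a share of 30 degrees, from -1 to 1; "gripper": the opening, from -1 (shut) to 1 (fully open). A call has 1 to 10 rows; each row is the pose to reach, as a shift and turn from the pose commanded when the call began, along the tool's axes at that moment; what a row does not reach only later rows make up. A row lasts 1/12 s, in which the tool goes at most 41.7 mm and 7.16 degrees, less where a joint would pass 70% of its speed; a pose out of reach is approached as far as the arm can. A call with a number of a shift or a turn outside -1 to 1 is refused whole. A call with a gripper value outside its range is refused whole. The fingers move at their own pace and stop on an object; the grip force is fixed at half the most. Time passes only in rows, so rows that repeat a pose let the fingers close. It gives the time, the measured TCP pose, the force and the opening at its end, in the units of the state.
- sensors.state(): the state, without advancing time (a new reading comes with each control period).
- cams.snapshot(name): name is "scene" or "top" or "wrist"; returns the picture (400x640x3 uint8, blue, green, red); there is no depth.
- cams.camera_model(name): a dict with "fx", "fy", "cx", "cy" (pixels), "origin" and "rotation" of the camera in the world. Camera axes: x right, y up, looking along -z (the intrinsics and any distortion apply to the point x, -y, -z); pixel columns grow to the right and rows downward; lengths in m; the calibration is good to about 2 mm. The wrist camera is an equidistant fisheye: a pixel r from the principal point sees the ray r / f radians off the axis. A picture is of the moment at which its call begins: read the wrist's pose just before it. camera_model takes no time and is no camera call; for the wrist camera it gives the pose at the moment of the call.
- workorder.sign_off(): hands the job in, once; it reports no verdict.
The state is a dict: "t": time; "q": joint angles; "qvel": joint speeds; "effort": joint torques, N m; "ee_pos": TCP position; "tcp_rot": TCP orientation; "force": force on the tool from outside, world axes, zero at the start; "torque": the same for the moment, N m; "opening": opening from 0.0 (shut) to 1.0 (fully open).
Only numpy, scipy, OpenCV 4.12 (cv2) and the standard library are available. Lean on these libraries where they do the work, as an engineer would, in place of code of your own. Each camera call takes 0.05 s, during which the arm holds its last target. There are 200 camera calls.

### The job

Sort the five loose parts on the bench (two servos, a large and a small gear, and a connecting link) into the three trays: each kind goes into the open tray that has a sample of that kind fixed on the plate at its far side. Set every part down on the tray's floor, the same way up as it is now, side by side and not on top of one another or on a wall, and leave the mug and the bottle standing where they are.

Things in the scene. Friction and masses are not known exactly. Their poses are not given: they have to be found in the camera images.
- servo_a_center (a point): Loose black servo motor (one of two identical ones), standing, round white disc on top. 20 (its x) by 54 (its y, over the end ears at 26 to 29 mm height; box 40) by 42 mm high; about 55 g. Grasp it across the 20 mm box, closing along its x. Point: mid-box, 21 mm above its underside. y runs along its length (within 0.6 rad of world y at the start), z up.
- servo_b_center (a point): Loose black servo motor (the other of two identical ones), standing, round white disc on top. 20 (its x) by 54 (its y, over the end ears at 26 to 29 mm height; box 40) by 42 mm high; about 55 g. Grasp it across the 20 mm box, closing along its x. Point: mid-box, 21 mm above its underside. y runs along its length (within 0.6 rad of world y at the start), z up.
- gear_big_center (a point): Loose large brass gear wheel lying flat, hub up: diameter 54 mm over the teeth, rim 14 mm thick, over all 22 mm high with the hub (diameter 22 mm) on top; 120 g nominal. Point: on its axis, 11 mm above its underside. z is its axis, up.
- gear_small_center (a point): Loose small brass gear wheel lying flat, hub up: diameter 30 mm over the teeth, rim 12 mm thick, over all 18 mm high with the hub (diameter 16 mm) on top; 50 g nominal. Point: on its axis, 9 mm above its underside. z is its axis, up.
- link_center (a point): Loose flat steel connecting link: bar 12 mm wide with a round eye of 22 mm diameter at each end, 92 mm long over all (its y), 12 mm thick, lying flat; about 60 g. Grasp across the middle of the bar, closing along its x. Point: middle of the bar, 6 mm above its underside. y runs along its length (within 0.6 rad of world y at the start), z up.
- tray_servo: Fixed grey open tray for servos. 121 (its x) by 166 (its y) by 28 mm high, inside 115 by 160 mm, inner floor 4 mm above the bench. Origin: under the open tray's centre, on the bench; x points away from the robot (turned up to 0.2 rad), z up. On a plate beyond its far wall, 90 mm from the origin, the fixed sample: a standing servo like the loose ones, top 45 mm above the bench.
- tray_gear: Fixed grey open tray for gears. 121 (its x) by 166 (its y) by 28 mm high, inside 115 by 160 mm, inner floor 4 mm above the bench. Origin: under the open tray's centre, on the bench; x points away from the robot (turned up to 0.2 rad), z up. On a plate beyond its far wall, 90 mm from the origin, the fixed sample: a flat brass gear 42 mm in diameter, top 21 mm above the bench.
- tray_link: Fixed grey open tray for links. 121 (its x) by 166 (its y) by 28 mm high, inside 115 by 160 mm, inner floor 4 mm above the bench. Origin: under the open tray's centre, on the bench; x points away from the robot (turned up to 0.2 rad), z up. On a plate beyond its far wall, 90 mm from the origin, the fixed sample: a flat link like the loose one, top 15 mm above the bench.
- mug: Bystander: loose white mug, 90 mm high, 80 mm wide without its handle, standing at the left edge of the work. Origin: centre of its underside, z up.
- bottle: Bystander: loose small blue plastic bottle with a white cap, 110 mm high, 44 mm wide, standing at the right edge of the work. Origin: centre of its underside, z up.

How it is judged:
By the outcome, as a careful person would: the job done as asked, in the order asked, and still so for the second after the job is handed in, with the robot touching nothing.
It also fails if it takes over 115 s, if anything falls off the work surface, if the arm or the gripper's body presses on something with over 40 N, if the wrist force passes 120 N, or if a joint passes its speed limit or range.

## Working session

There is one attempt and no reset: what is moved stays moved. The work goes in short steps, Python scripts to look and compute and a tool call to move; the robot and the scene stay as the last step left them, time stands still between calls to the robot, and variables do not carry over. Pictures are saved under pics/ and viewed, about 12 in all and at most 16, crops included, and the job is handed in when it is done.

Besides the shell and the picture viewer there is one more tool, called after "Emit:" by a JSON object that holds its "method" and its "body", one argument or row to a line. send_rows: Moves the arm, as the interface text tells. Shift numbers are shares of 15 cm and turn numbers shares of 30 degrees, none past 1 either way. Its arguments: {"type":"object","properties":{"rows":{"type":"array","items":{"type":"object","properties":{"dx":{"type":"number","minimum":-1,"maximum":1},"dy":{"type":"number","minimum":-1,"maximum":1},"dz":{"type":"number","minimum":-1,"maximum":1},"rx":{"type":"number","minimum":-1,"maximum":1},"ry":{"type":"number","minimum":-1,"maximum":1},"rz":{"type":"number","minimum":-1,"maximum":1},"gripper":{"type":"number"}}}}},"required":["rows"]}

```bash
ls; mkdir -p pics; python3 - <<'E'
from station import sensors, cams
import cv2,numpy as np
for n in("top","scene"):
    cv2.imwrite(f"pics/{n}0.png",cams.snapshot(n)); m=cams.camera_model(n); print(n,m)
s=sensors.state(); print(s['t'],s['ee_pos'],s['tcp_rot'],s['opening'])
E
```

```text
pics
top {'fx': 388.60515578072614, 'fy': 388.60515578072614, 'cx': 315.0877652236747, 'cy': 197.2439089671615, 'origin': array([ 0.43154974, -0.00276399,  1.17178004]), 'rotation': array([[ 0.01503986,  0.99878309, -0.04696948],
       [-0.9998671 ,  0.01472735, -0.00699236],
       [-0.00629211,  0.0470684 ,  0.99887185]])}
scene {'fx': 369.68299461497224, 'fy': 369.68299461497224, 'cx': 322.31749531994035, 'cy': 197.20245052540764, 'origin': array([ 0.87324131, -0.56184682,  0.80195988]), 'rotation': array([[ 0.84861879, -0.38162523,  0.36634455],
       [ 0.52865311,  0.63703839, -0.5609884 ],
       [-0.01928821,  0.66973448,  0.74235011]])}
0.1 [0.13852735 0.53202531 0.2382218 ] [[-5.35114752e-04  2.52041729e-01  9.67716219e-01]
 [-1.13990044e-03  9.67715575e-01 -2.52042192e-01]
 [-9.99999207e-01 -1.23797164e-03 -2.30536403e-04]] 1.0030980475698419
```

View pics/top0.png

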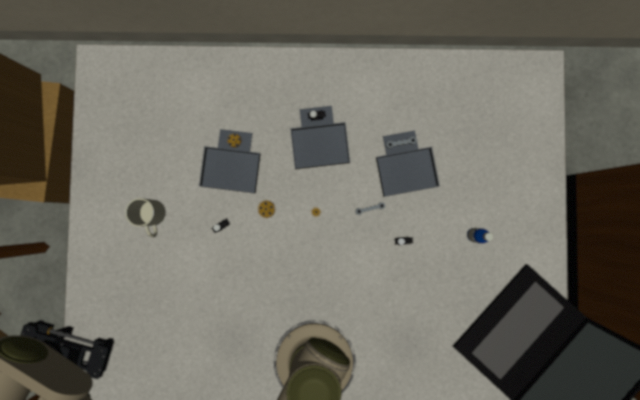

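View pics/scene0.png

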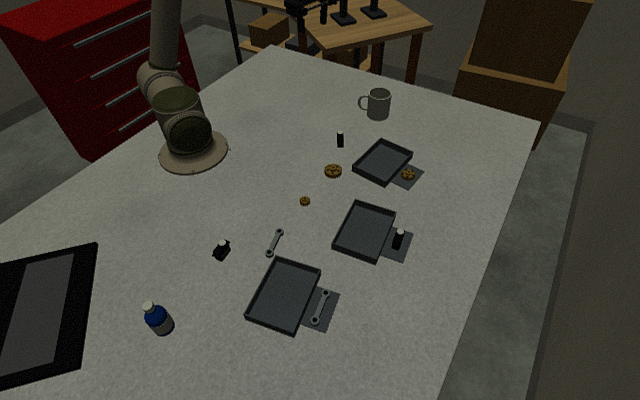

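The top view shows the gear tray at (230,170), the servo tray at (320,146) and the link tray at (408,172). The servos are at (221,225) and (403,240), the big gear at (266,209), the small gear at (316,212) and the link at (370,208). The mug is at (147,212) and the bottle at (480,236). The scene view shows the same layout and confirms the samples.

```bash
cat >h.py <<'E'
import numpy as np,cv2
from scipy.spatial.transform import Rotation as R
from station import sensors,cams
def rays(m,uv,fish=False):
    uv=np.atleast_2d(uv).astype(float); a=(uv-[m['cx'],m['cy']])/[m['fx'],m['fy']]
    if fish:
        r=np.linalg.norm(a,axis=1,keepdims=True)+1e-12; d=np.c_[a/r*np.sin(r),np.cos(r)]
    else: d=np.c_[a,np.ones(len(a))]
    return (d*[1,-1,-1])@m['rotation'].T
def cast(m,uv,z,fish=False):
    d=rays(m,uv,fish); o=m['origin']; return (o+d*((z-o[2])/d[:,2])[:,None])[:,:2]
def proj(m,P,fish=False):
    p=(np.atleast_2d(P)-m['origin'])@m['rotation']*[1,-1,-1]
    if fish:
        r=np.linalg.norm(p[:,:2],axis=1,keepdims=True); a=p[:,:2]/r*np.arctan2(r,p[:,2:])
    else: a=p[:,:2]/p[:,2:]
    return a*[m['fx'],m['fy']]+[m['cx'],m['cy']]
def goal(x,y,z,yaw):
    """tool down, jaws along (cos yaw, sin yaw) mod pi: printed shift (m/0.15) and turn (deg/30)"""
    s=sensors.state(); T=s['tcp_rot']; p=s['ee_pos']
    best=None
    for k in(0,np.pi):
        c,n=np.cos(yaw+k),np.sin(yaw+k)
        Y=np.array([c,n,0]);X=np.array([0,0,-1.]);G=np.c_[X,Y,np.cross(X,Y)]
        v=R.from_matrix(T.T@G).as_rotvec()
        if best is None or np.linalg.norm(v)<np.linalg.norm(best): best=v
    print('t',round(s['t'],2),'shift',np.round(T.T@(np.array([x,y,z])-p)/.15,3),'turn',np.round(best/np.radians(30),3),'q6',round(s['q'][5],2))
E
python3 - <<'E'
from h import *
im=cv2.imread('pics/top0.png');m=cams.camera_model('top')
hsv=cv2.cvtColor(im,cv2.COLOR_BGR2HSV)
def comp(mask,name,z,lo,hi):
    n,l,st,c=cv2.connectedComponentsWithStats(mask.astype('uint8'))
    for i in range(1,n):
        if lo<st[i,4]<hi and 100<st[i,1]<260 and 120<st[i,0]<500:
            pts=np.argwhere(l==i)[:,::-1]; w=cast(m,pts,z); r=cv2.minAreaRect((w*1000).astype('float32'))
            print(name,c[i].round(1),'area',st[i,4],'mean',w.mean(0).round(4),'rect',np.round(r[0],1),np.round(r[1],1),round(r[2],1))
comp((hsv[...,0]>8)&(hsv[...,0]<25)&(hsv[...,1]>110),'brass',.012,15,2000)
comp(im.max(2)<55,'black',.03,20,1500)
comp((im.max(2)<100),'dark',.028,1500,6000)
comp(hsv[...,1]>150,'sat',.05,60,2000)
for p in[(147,212),(480,236)]:print(p,cast(m,p,.09))
for p in [(358,211),(382,205)]:print(cast(m,p,.01))
x,y,w,h=190,95,310,170
cv2.imwrite('pics/top0c.png',cv2.resize(cv2.convertScaleAbs(im[95:265,190:450],alpha=1.6),None,fx=3,fy=3,interpolation=cv2.INTER_CUBIC))
E
```

```text
brass [233.8 140. ] area 115 mean [0.6551 0.2528] rect [655.9 253. ] [36.6 34.1] 45.9
brass [266.  208.6] area 194 mean [0.4501 0.1513] rect [450.3 151.4] [44.8 41.9] 1.2
brass [315.6 211.6] area 42 mean [0.4433 0.0032] rect [443.3   2.9] [19.8 19.8] 19.3
black [318.  115.6] area 97 mean [7.281e-01 2.000e-04] rect [727.5   4.3] [26.6 50.8] 19.4
black [203.4 165.6] area 53 mean [0.5742 0.3369] rect [573.  337.1] [  4.3 107.8] 83.8
black [433.2 166.8] area 60 mean [ 0.5803 -0.3413] rect [ 581.2 -341.1] [105.9   4.6] 11.3
black [223.7 223.4] area 47 mean [0.4043 0.2725] rect [404.2 273.5] [16.4 25.9] 34.7
black [408.1 239.9] area 30 mean [ 0.3645 -0.2684] rect [ 364.2 -268.1] [11.6 17.5] 0.9
dark [319.2 139.9] area 2782 mean [ 0.656  -0.0044] rect [666.4  -3.1] [176.1 163.2] 7.6
dark [230.6 163.9] area 2813 mean [0.5805 0.2571] rect [592.2 256.7] [169. 175.] 83.7
dark [405.7 165.8] area 2844 mean [ 0.5824 -0.2608] rect [ 593.9 -259.4] [175.2 169.2] 11.5
sat [233.6 139.8] area 84 mean [0.6484 0.245 ] rect [647.  244.5] [32.1 29.3] 79.4
sat [266.1 208.6] area 125 mean [0.4495 0.1461] rect [448.9 146.9] [39.2 38. ] 22.9
sat [479.3 235.3] area 103 mean [ 0.3818 -0.4675] rect [ 381.4 -468.3] [31.4 31.8] 0.9
(147, 212) [[0.4343014  0.47302887]]
(480, 236) [[ 0.38181891 -0.45299456]]
[[ 0.44695306 -0.12337143]]
[[ 0.46593627 -0.19482535]]
```

View pics/top0c.png

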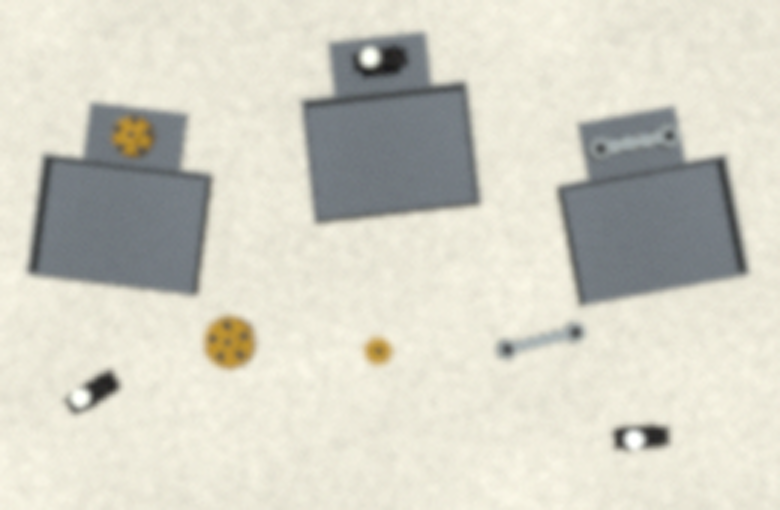

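The 3x crop gives the tray rim corners, the servo outlines (left about (92,391), right about (641,437)) and the link eyes at (506,349) and (575,332).

```bash
python3 - <<'E'
from h import *
m=cams.camera_model('top')
c=lambda p,z:cast(m,np.array(p)/3.+[190,95]-1/3,z)
for n,p in dict(gear=[(47,156),(210,176),(197,293),(30,272)],servo=[(303,101),(465,84),(479,203),(317,221)],link=[(559,187),(723,157),(747,271),(582,303)]).items():
    w=c(p,.028); ax=(w[0]+w[1]-w[2]-w[3]); print(n,w.mean(0).round(4),'yaw',np.arctan2(ax[1],ax[0]).round(3),np.linalg.norm(w-np.roll(w,1,0),axis=1).round(3))
w=c([(506,349),(575,332)],.01);d=w[0]-w[1];print('link',w.mean(0),np.linalg.norm(d),'y-angle from world y',-np.arctan2(d[0],d[1]))
for n,p in dict(A=[(70,403),(116,377)],B=[(615,438),(668,436)]).items():
    w=c(p,.035);d=w[0]-w[1];print(n,w.mean(0).round(4),np.linalg.norm(d).round(3),-np.arctan2(d[0],d[1]).round(3))
print('gears',c([(230,342)],.014),c([(377.5,351)],.014))
goal(.41,.27,.18,-.5)
print(cams.camera_model('wrist'))
E
```

```text
gear [0.5642 0.2584] yaw -0.102 [0.116 0.163 0.116 0.166]
servo [ 0.6395 -0.007 ] yaw 0.13 [0.12  0.161 0.119 0.161]
link [ 0.5665 -0.2656] yaw 0.205 [0.117 0.165 0.115 0.165]
link [ 0.45593942 -0.15860466] 0.07078915834812796 y-angle from world y 0.2562661017025239
A [0.4007 0.28  ] 0.051 0.531
B [ 0.3633 -0.2539] 0.051 0.053
gears [[0.44976451 0.15014794]] [[0.44302361 0.00346687]]
t 0.1 shift [ 0.389 -1.234  2.192] turn [-2.532e+00 -2.000e-03  2.000e-03] q6 -0.22
{'fx': 309.70691628693146, 'fy': 309.70691628693146, 'cx': 317.501416307727, 'cy': 200.40651452419044, 'origin': array([0.05772337, 0.55254438, 0.38370352]), 'rotation': array([[ 2.51187473e-01, -9.17171900e-01, -3.09355070e-01],
       [ 9.67938162e-01,  2.37764096e-01,  8.10182055e-02],
       [-7.54092783e-04, -3.19787336e-01,  9.47489045e-01]])}
```

Emit:
{"method": "send_rows", "body": {
  "rows": [
    {"dx": 0, "dy": -0.59, "dz": 1, "rx": 0.75, "gripper": 0.3},
    {"dx": 0, "dy": -0.59, "dz": 1, "rx": 0.75, "gripper": 0.3},
    {"dx": 0, "dy": -0.59, "dz": 1, "rx": 0.75, "gripper": 0.3},
    {"dx": 0, "dy": -0.59, "dz": 1, "rx": 0.75, "gripper": 0.3},
    {"dx": 0, "dy": -0.59, "dz": 1, "rx": 0.75, "gripper": 0.3},
    {"dx": 0, "dy": -0.59, "dz": 1, "rx": 0.75, "gripper": 0.3}
  ]
}}

```text
invalid input at $.rows[0]: expected keys dx, dy, dz, rx, ry, rz, gripper
```

```bash
python3 - <<'E'
from h import *
goal(.401,.28,.13,.53)
E
```

```text
t 0.1 shift [ 0.722 -1.184  2.117] turn [1.501e+00 1.000e-03 2.000e-03] q6 -0.22
```

Emit:
{"method": "send_rows", "body": {
  "rows": [
    {"dx": 0, "dy": -0.59, "dz": 1, "rx": 0.75, "ry": 0, "rz": 0, "gripper": 0.3},
    {"dx": 0, "dy": -0.59, "dz": 1, "rx": 0.75, "ry": 0, "rz": 0, "gripper": 0.3},
    {"dx": 0, "dy": -0.59, "dz": 1, "rx": 0.75, "ry": 0, "rz": 0, "gripper": 0.3},
    {"dx": 0, "dy": -0.59, "dz": 1, "rx": 0.75, "ry": 0, "rz": 0, "gripper": 0.3},
    {"dx": 0, "dy": -0.59, "dz": 1, "rx": 0.75, "ry": 0, "rz": 0, "gripper": 0.3},
    {"dx": 0, "dy": -0.59, "dz": 1, "rx": 0.75, "ry": 0, "rz": 0, "gripper": 0.3}
  ]
}}

```text
t: 0.6
ee_pos: [0.2629, 0.4074, 0.2387]
tcp_rot: [[-0.0, 0.606, 0.795], [-0.0, 0.795, -0.606], [-1.0, -0.0, 0.0]]
force: [-0.9, -0.2, 0.4]
opening: 0.649
```

```bash
python3 - <<'E'
from h import *
s=sensors.state();print(s['ee_pos'],s['qvel'].round(2) if hasattr(s['qvel'],'round') else s['qvel'],s['opening'])
goal(.401,.28,.13,.53)
E
```

```text
[0.26292294 0.40737403 0.23865655] [ 0.07  0.01 -0.02  0.01  0.01  0.04] 0.6491458355034423
t 0.6 shift [ 0.724 -0.117  1.247] turn [0.744 0.    0.001] q6 -0.17
```

Emit:
{"method": "send_rows", "body": {
  "rows": [
    {"dx": 0.5, "dy": -0.117, "dz": 1, "rx": 0.744, "ry": 0, "rz": 0, "gripper": 0.3},
    {"dx": 0.5, "dy": -0.117, "dz": 1, "rx": 0.744, "ry": 0, "rz": 0, "gripper": 0.3},
    {"dx": 0.5, "dy": -0.117, "dz": 1, "rx": 0.744, "ry": 0, "rz": 0, "gripper": 0.3},
    {"dx": 0.5, "dy": -0.117, "dz": 1, "rx": 0.744, "ry": 0, "rz": 0, "gripper": 0.3},
    {"dx": 0.5, "dy": -0.117, "dz": 1, "rx": 0.744, "ry": 0, "rz": 0, "gripper": 0.3},
    {"dx": 0.5, "dy": -0.117, "dz": 1, "rx": 0.744, "ry": 0, "rz": 0, "gripper": 0.3}
  ]
}}

```text
t: 1.1
ee_pos: [0.3706, 0.3042, 0.1627]
tcp_rot: [[-0.002, 0.862, 0.508], [-0.001, 0.508, -0.862], [-1.0, -0.002, -0.001]]
force: [-0.5, 0.5, -0.6]
opening: 0.649
```

```bash
cat >>h.py <<'E'
def wrist(name,x,y,z,yaw,half=.05):
    """wrist picture rectified to plane z: window centred x,y with columns along the part's x, rows down along -y; 4 px/mm"""
    m=cams.camera_model('wrist'); im=cams.snapshot('wrist'); cv2.imwrite(f'pics/{name}_raw.png',im)
    n=int(half*2*4000); g=(np.arange(n)+.5)/4000-half; U,V=np.meshgrid(g,-g)
    c,s=np.cos(yaw),np.sin(yaw); P=np.c_[(x+c*U-s*V).ravel(),(y+s*U+c*V).ravel(),np.full(n*n,z)]
    uv=proj(m,P,True).reshape(n,n,2).astype('float32')
    o=cv2.remap(im,uv[...,0],uv[...,1],cv2.INTER_CUBIC); cv2.imwrite(f'pics/{name}.png',o); return o,im
E
python3 - <<'E'
from h import *
o,im=wrist('A',.401,.28,.042,.53)
cv2.imwrite('pics/A2.png',np.hstack([cv2.resize(im,(640,400)),cv2.resize(o,(160,160)).repeat(1,0) if 0 else cv2.copyMakeBorder(cv2.resize(o,(160,160)),0,240,0,0,0)]))
goal(.401,.28,.13,.53)
E
```

```text
t 1.15 shift [0.223 0.093 0.249] turn [ 0.008 -0.001  0.002] q6 -0.09
```

View pics/A2.png

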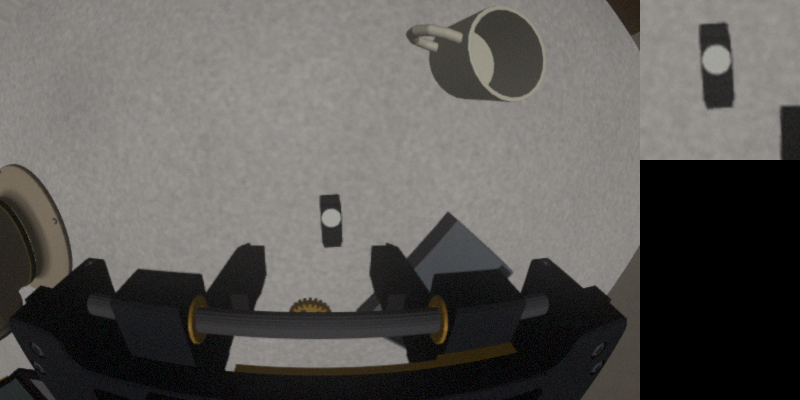

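The wrist view shows servo A at (331,220), between the fingers, with the rectified patch nearly aligned. The mug and the gear tray are clear of it.

```bash
cat >>h.py <<'E'
def servo(o,x,y,yaw):
    """refine from rectified (z=.042) window: disc centroid, body rect"""
    h=o.shape[0]; g=o.max(2).astype(int); tow=lambda p:np.array([x,y])+np.array([[np.cos(yaw),-np.sin(yaw)],[np.sin(yaw),np.cos(yaw)]])@((np.array(p)-h/2)/4000*[1,-1])
    n,l,st,c=cv2.connectedComponentsWithStats((g<60).astype('uint8'))
    k=[i for i in range(1,n) if np.hypot(*(c[i]-h/2))<80 and st[i,4]>1000]; i=max(k,key=lambda i:st[i,4])
    cs,_=cv2.findContours((l==i).astype('uint8'),cv2.RETR_EXTERNAL,cv2.CHAIN_APPROX_NONE)
    hull=max(cs,key=cv2.contourArea); r=cv2.minAreaRect(hull); box=cv2.boxPoints(r)
    e=[box[1]-box[0],box[2]-box[1]]; e=max(e,key=lambda v:np.hypot(*v)); a=np.arctan2(e[0],e[1]); a=(a+np.pi/2)%np.pi-np.pi/2
    mk=np.zeros_like(g,dtype='uint8'); cv2.drawContours(mk,[hull],-1,1,-1)
    d=cv2.moments(((mk>0)&(g>110)).astype('uint8'),True); disc=(d['m10']/d['m00'],d['m01']/d['m00'])
    print('rect',tow(r[0]).round(4),'size mm',np.round(np.array(r[1])/4,1),'yaw',round(yaw+a,3),'disc',tow(disc).round(4),'diam',round(2*np.sqrt(d['m00']/np.pi)/4,1))
E
python3 - <<'E'
from h import *
o=cv2.imread('pics/A.png'); servo(o,.401,.28,.53)
E
```

```text
Traceback (most recent call last):
  File "h.py", line 44, in servo
    d=cv2.moments(((mk>0)&(g>110)).astype('uint8'),True); disc=(d['m10']/d['m00'],d['m01']/d['m00'])
                                                                ~~~~~~~~^~~~~~~~~
ZeroDivisionError: float division by zero
```

```bash
sed -i 's/hull=max(cs,key=cv2.contourArea)/hull=cv2.convexHull(max(cs,key=cv2.contourArea))/' h.py; python3 - <<'E'
from h import *
o=cv2.imread('pics/A.png'); 
g=o.max(2); n,l,st,c=cv2.connectedComponentsWithStats((g<60).astype('uint8'))
for i in range(1,n):
    if st[i,4]>500: print(st[i],c[i])
print(g[::20,190],np.percentile(g,[5,50,95]))
servo(o,.401,.28,.53)
E
```

```text
[ 151   59   75   71 3671] [185.75292836  88.75565241]
[ 157  168   76  100 5877] [195.67262209 223.29130509]
[ 353  267   47  133 6063] [376.69008742 332.72752763]
[145 147 146  68  45  41 162 161 162 154  43  42  42  38 151 147 146 149
 148 145] [ 42. 143. 150.]
rect [0.4023 0.2755] size mm [24.2 18.1] yaw 0.589 disc [0.3965 0.2843] diam 7.0
```

```bash
python3 - <<'E'
s=open('h.py').read()
a=s.index("    k=[i for"); b=s.index("    r_=") if "    r_=" in s else s.index("hull=cv2.convexHull(")
e=s.index("; r=cv2.minAreaRect(hull)")
s=s[:a]+"    k=[i for i in range(1,n) if np.hypot(*(c[i]-h/2))<130 and st[i,4]>1000]\n    hull=cv2.convexHull(np.argwhere(np.isin(l,k))[:,::-1].astype('int32').reshape(-1,1,2))"+s[e:]
open('h.py','w').write(s)
from h import *
servo(cv2.imread('pics/A.png'),.401,.28,.53)
E
```

```text
rect [0.3946 0.2869] size mm [51.7 18.1] yaw 0.595 disc [0.3926 0.2899] diam 18.0
```

```bash
python3 - <<'E'
from h import *
m=cams.camera_model('top');w=cams.camera_model('wrist');s=cams.camera_model('scene')
c=lambda p,z:cast(m,np.array(p)/3.+[190,95]-1/3,z)
T=s_=sensors.state(); print('cam in tool',T['tcp_rot'].T@(w['origin']-T['ee_pos']))
print('tray corners top',c([(47,156),(30,272)],.028),'wrist',cast(w,[(449,213),(512,272)],.028,True))
P=np.array([[.393,.2895,.042],[.401,.28,.042]])
print('scene px',proj(s,P),'top px',proj(m,P),'wrist',proj(w,P,True))
for n in('scene','top'):
    im=cv2.imread(f'pics/{n}0.png'); u,v=proj(cams.camera_model(n),P[1])[0].round().astype(int); q=im[v-20:v+20,u-20:u+20].max(2)
    # white disc: bright next to dark
    d=(q<60).astype('uint8'); hull=cv2.convexHull(np.argwhere(d)[:,::-1].astype('int32').reshape(-1,1,2)); mk=cv2.drawContours(np.zeros_like(d),[hull],-1,1,-1)
    thr=np.percentile(q[mk>0],95)
    b=np.argwhere((mk>0)&(q>thr*.85)).mean(0)[::-1]+[u-20,v-20]; print(n,'disc px',b,'val',thr)
    print(cast(cams.camera_model(n),b,.042))
E
```

```text
cam in tool [-0.1454663  -0.00050031 -0.08289554]
tray corners top [[0.63089702 0.33345947]
 [0.5155498  0.34697605]] wrist [[0.49990101 0.35232548]
 [0.63228799 0.33735959]]
scene px [[339.67813872 131.43124008]
 [340.33674666 133.76510373]] top px [[216.72748585 227.3257833 ]
 [220.0652016  224.61554051]] wrist [[330.53835833 218.75127849]
 [332.49239903 230.75578663]]
scene disc px [340.375 142.5  ] val 53.799999999999955
[[0.4233432  0.24162496]]
top disc px [222.16666667 224.33333333] val 60.0
[[0.40191075 0.27390736]]
```

The disc positions agree between top and wrist (0.393, 0.2895), and the body centre lies about 10 mm along −y of the disc, matching the top view.

```bash
python3 - <<'E'
from h import *
goal(.3985,.2812,.008,.57)
E
```

```text
t 1.15 shift [1.037 0.083 0.234] turn [-0.068 -0.001  0.002] q6 -0.09
```

Emit:
{"method": "send_rows", "body": {
  "rows": [
    {"dx": 0.3, "dy": 0.083, "dz": 0.234, "rx": -0.068, "ry": 0, "rz": 0, "gripper": 0.3},
    {"dx": 0.3, "dy": 0.083, "dz": 0.234, "rx": -0.068, "ry": 0, "rz": 0, "gripper": 0.3},
    {"dx": 0.5, "dy": 0.083, "dz": 0.234, "rx": -0.068, "ry": 0, "rz": 0, "gripper": 0.3},
    {"dx": 0.7, "dy": 0.083, "dz": 0.234, "rx": -0.068, "ry": 0, "rz": 0, "gripper": 0.3},
    {"dx": 0.9, "dy": 0.083, "dz": 0.234, "rx": -0.068, "ry": 0, "rz": 0, "gripper": 0.3},
    {"dx": 1.0, "dy": 0.083, "dz": 0.234, "rx": -0.068, "ry": 0, "rz": 0, "gripper": 0.3},
    {"dx": 1.0, "dy": 0.083, "dz": 0.234, "rx": -0.068, "ry": 0, "rz": 0, "gripper": 0.3},
    {"dx": 1.0, "dy": 0.083, "dz": 0.234, "rx": -0.068, "ry": 0, "rz": 0, "gripper": 0.3}
  ]
}}

```text
t: 1.82
ee_pos: [0.3985, 0.2819, 0.0142]
tcp_rot: [[-0.0, 0.841, 0.541], [0.0, 0.541, -0.841], [-1.0, -0.0, -0.0]]
force: [0.5, 0.6, 0.8]
opening: 0.654
```

```bash
python3 - <<'E'
from h import *
goal(.3985,.2812,.010,.57)
cv2.imwrite('pics/A3.png',cams.snapshot('wrist')[120:400,140:500])
E
```

```text
t 1.82 shift [ 0.028 -0.002  0.004] turn [ 0.004 -0.     0.   ] q6 -0.2
```

View pics/A3.png

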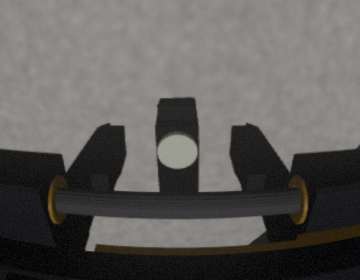

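Servo A is centred between the fingers in the near view, so I close and lift.

Emit:
{"method": "send_rows", "body": {
  "rows": [
    {"dx": 0.025, "dy": 0, "dz": 0, "rx": 0, "ry": 0, "rz": 0, "gripper": -1},
    {"dx": 0.025, "dy": 0, "dz": 0, "rx": 0, "ry": 0, "rz": 0, "gripper": -1},
    {"dx": 0.025, "dy": 0, "dz": 0, "rx": 0, "ry": 0, "rz": 0, "gripper": -1},
    {"dx": 0.025, "dy": 0, "dz": 0, "rx": 0, "ry": 0, "rz": 0, "gripper": -1},
    {"dx": 0.025, "dy": 0, "dz": 0, "rx": 0, "ry": 0, "rz": 0, "gripper": -1},
    {"dx": 0.025, "dy": 0, "dz": 0, "rx": 0, "ry": 0, "rz": 0, "gripper": -1},
    {"dx": -0.1, "dy": 0, "dz": 0, "rx": 0, "ry": 0, "rz": 0, "gripper": -1},
    {"dx": -0.35, "dy": 0, "dz": 0, "rx": 0, "ry": 0, "rz": 0, "gripper": -1},
    {"dx": -0.6, "dy": 0, "dz": 0, "rx": 0, "ry": 0, "rz": 0, "gripper": -1},
    {"dx": -0.6, "dy": 0, "dz": 0, "rx": 0, "ry": 0, "rz": 0, "gripper": -1}
  ]
}}

```text
t: 2.7
ee_pos: [0.4015, 0.2814, 0.1094]
tcp_rot: [[0.01, 0.842, 0.539], [0.004, 0.539, -0.842], [-1.0, 0.01, 0.002]]
force: [1.8, 0.6, 0.1]
opening: 0.22
```

```bash
python3 - <<'E'
from h import *
goal(.634,.033,.12,.13)
E
```

```text
t 2.7 shift [-0.062  0.413  2.231] turn [ 0.839 -0.    -0.02 ] q6 -0.2
```

Emit:
{"method": "send_rows", "body": {
  "rows": [
    {"dx": -0.06, "dy": 0.2, "dz": 1, "rx": 0, "ry": 0, "rz": 0, "gripper": -1},
    {"dx": -0.06, "dy": 0.2, "dz": 1, "rx": 0, "ry": 0, "rz": 0, "gripper": -1},
    {"dx": -0.06, "dy": 0.2, "dz": 1, "rx": 0, "ry": 0, "rz": 0, "gripper": -1},
    {"dx": -0.06, "dy": 0.2, "dz": 1, "rx": 0, "ry": 0, "rz": 0, "gripper": -1},
    {"dx": -0.06, "dy": 0.2, "dz": 1, "rx": 0, "ry": 0, "rz": 0, "gripper": -1}
  ]
}}

```text
t: 3.12
ee_pos: [0.5088, 0.1666, 0.1126]
tcp_rot: [[0.002, 0.845, 0.535], [-0.001, 0.535, -0.845], [-1.0, 0.002, 0.002]]
force: [-0.5, -0.1, 0.0]
opening: 0.228
```

Emit:
{"method": "send_rows", "body": {
  "rows": [
    {"dx": 0, "dy": 0.2, "dz": 1, "rx": 0, "ry": 0, "rz": 0, "gripper": -1},
    {"dx": 0, "dy": 0.2, "dz": 1, "rx": 0, "ry": 0, "rz": 0, "gripper": -1},
    {"dx": 0, "dy": 0.2, "dz": 1, "rx": 0, "ry": 0, "rz": 0, "gripper": -1},
    {"dx": 0, "dy": 0.2, "dz": 1, "rx": 0, "ry": 0, "rz": 0, "gripper": -1},
    {"dx": 0, "dy": 0.2, "dz": 1, "rx": 0, "ry": 0, "rz": 0, "gripper": -1},
    {"dx": 0, "dy": 0.2, "dz": 1, "rx": 0, "ry": 0, "rz": 0, "gripper": -1}
  ]
}}

```text
t: 3.62
ee_pos: [0.6113, 0.0596, 0.1117]
tcp_rot: [[-0.001, 0.843, 0.538], [0.0, 0.538, -0.843], [-1.0, -0.001, -0.001]]
force: [0.5, -0.0, -0.8]
opening: 0.225
```

```bash
python3 - <<'E'
from h import *
goal(.634,.033,.12,.13)
w=cams.camera_model('wrist'); im=cams.snapshot('wrist'); cv2.imwrite('pics/t1.png',im)
c=np.array([.6395,-.007]);y=.13;Rm=np.array([[np.cos(y),-np.sin(y)],[np.sin(y),np.cos(y)]])
P=[[*(c+Rm@[a,b]),.028] for a,b in((.0605,.083),(.0605,-.083),(-.0605,-.083),(-.0605,.083))]
uv=proj(w,P,True); cv2.polylines(im,[uv.round().astype(int).reshape(-1,1,2)],True,(0,0,255),1); cv2.imwrite('pics/t1o.png',im); print(uv.round())
E
```

```text
t 3.62 shift [-0.055  0.033  0.231] turn [ 0.836 -0.002  0.002] q6 -0.66
[[411. 232.]
 [325. 360.]
 [216. 320.]
 [277. 171.]]
```

View pics/t1o.png

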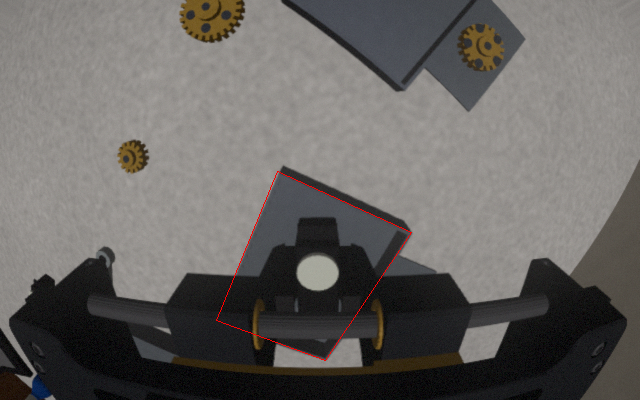

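The red projected tray outline fits the rim within about 3 px, and the servo is hanging upright in the jaws. I place it now.

Emit:
{"method": "send_rows", "body": {
  "rows": [
    {"dx": 0, "dy": 0.033, "dz": 0.231, "rx": 0.836, "ry": 0, "rz": 0, "gripper": -1},
    {"dx": 0, "dy": 0.033, "dz": 0.231, "rx": 0.836, "ry": 0, "rz": 0, "gripper": -1},
    {"dx": 0, "dy": 0.033, "dz": 0.231, "rx": 0.836, "ry": 0, "rz": 0, "gripper": -1},
    {"dx": 0, "dy": 0.033, "dz": 0.231, "rx": 0.836, "ry": 0, "rz": 0, "gripper": -1},
    {"dx": 0.15, "dy": 0.033, "dz": 0.231, "rx": 0.836, "ry": 0, "rz": 0, "gripper": -1},
    {"dx": 0.4, "dy": 0.033, "dz": 0.231, "rx": 0.836, "ry": 0, "rz": 0, "gripper": -1},
    {"dx": 0.55, "dy": 0.033, "dz": 0.231, "rx": 0.836, "ry": 0, "rz": 0, "gripper": -1},
    {"dx": 0.62, "dy": 0.033, "dz": 0.231, "rx": 0.836, "ry": 0, "rz": 0, "gripper": -1},
    {"dx": 0.62, "dy": 0.033, "dz": 0.231, "rx": 0.836, "ry": 0, "rz": 0, "gripper": -1},
    {"dx": 0.62, "dy": 0.033, "dz": 0.231, "rx": 0.836, "ry": 0, "rz": 0, "gripper": -1}
  ]
}}

```text
t: 4.5
ee_pos: [0.6342, 0.0344, 0.0206]
tcp_rot: [[0.0, 0.991, 0.132], [0.0, 0.132, -0.991], [-1.0, 0.0, 0.0]]
force: [0.9, 0.1, 0.4]
opening: 0.226
```

```bash
python3 - <<'E'
from h import *
goal(.634,.033,.014,.13); print(sensors.state()['force'],sensors.state()['ee_pos'])
E
```

```text
t 4.5 shift [ 0.044 -0.003  0.009] turn [ 0.005  0.    -0.001] q6 -0.26
[0.9236172  0.05889256 0.41538247] [0.63420274 0.03439874 0.02055839]
```

Emit:
{"method": "send_rows", "body": {
  "rows": [
    {"dx": 0.02, "dy": 0, "dz": 0, "rx": 0, "ry": 0, "rz": 0, "gripper": -1},
    {"dx": 0.035, "dy": 0, "dz": 0, "rx": 0, "ry": 0, "rz": 0, "gripper": -1},
    {"dx": 0.042, "dy": 0, "dz": 0, "rx": 0, "ry": 0, "rz": 0, "gripper": -1},
    {"dx": 0.042, "dy": 0, "dz": 0, "rx": 0, "ry": 0, "rz": 0, "gripper": -1},
    {"dx": 0.042, "dy": 0, "dz": 0, "rx": 0, "ry": 0, "rz": 0, "gripper": -0.2},
    {"dx": 0.042, "dy": 0, "dz": 0, "rx": 0, "ry": 0, "rz": 0, "gripper": -0.2},
    {"dx": 0.042, "dy": 0, "dz": 0, "rx": 0, "ry": 0, "rz": 0, "gripper": -0.2},
    {"dx": -0.2, "dy": 0, "dz": 0, "rx": 0, "ry": 0, "rz": 0, "gripper": -0.2},
    {"dx": -0.45, "dy": 0, "dz": 0, "rx": 0, "ry": 0, "rz": 0, "gripper": 0.3},
    {"dx": -0.8, "dy": 0, "dz": 0, "rx": 0, "ry": 0, "rz": 0, "gripper": 0.3}
  ]
}}

```text
t: 5.33
ee_pos: [0.6335, 0.0336, 0.1293]
tcp_rot: [[-0.003, 0.991, 0.131], [0.0, 0.131, -0.991], [-1.0, -0.003, -0.001]]
force: [0.1, -0.6, 0.0]
opening: 0.529
```

```bash
python3 - <<'E'
from h import *
cv2.imwrite('pics/t2.png',cams.snapshot('wrist'))
goal(.44,.0035,.16,.13)
E
```

```text
t 5.38 shift [-0.155 -1.326  0.025] turn [ 0.003  0.006 -0.023] q6 -0.26
```

Emit:
{"method": "send_rows", "body": {
  "rows": [
    {"dx": -0.1, "dy": -0.9, "dz": 0.8, "rx": 0, "ry": 0, "rz": 0, "gripper": 0.3},
    {"dx": -0.1, "dy": -0.9, "dz": 0.8, "rx": 0, "ry": 0, "rz": 0, "gripper": 0.3},
    {"dx": -0.1, "dy": -0.9, "dz": 0.8, "rx": 0, "ry": 0, "rz": 0, "gripper": 0.3},
    {"dx": -0.1, "dy": -0.9, "dz": 0.8, "rx": 0, "ry": 0, "rz": 0, "gripper": 0.3},
    {"dx": -0.1, "dy": -0.9, "dz": 0.8, "rx": 0, "ry": 0, "rz": 0, "gripper": 0.3},
    {"dx": -0.1, "dy": -0.9, "dz": 0.8, "rx": 0, "ry": 0, "rz": 0, "gripper": 0.3}
  ]
}}

```text
t: 5.88
ee_pos: [0.5145, -0.1054, 0.1444]
tcp_rot: [[0.0, 0.992, 0.128], [-0.001, 0.128, -0.992], [-1.0, 0.0, 0.001]]
force: [0.5, 0.4, 0.6]
opening: 0.648
```

Emit:
{"method": "send_rows", "body": {
  "rows": [
    {"dx": 0, "dy": -0.9, "dz": 0.7, "rx": 0, "ry": 0, "rz": 0, "gripper": 0.3},
    {"dx": 0, "dy": -0.9, "dz": 0.7, "rx": 0, "ry": 0, "rz": 0, "gripper": 0.3},
    {"dx": 0, "dy": -0.9, "dz": 0.7, "rx": 0, "ry": 0, "rz": 0, "gripper": 0.3},
    {"dx": 0, "dy": -0.9, "dz": 0.7, "rx": 0, "ry": 0, "rz": 0, "gripper": 0.3},
    {"dx": 0, "dy": -0.9, "dz": 0.7, "rx": 0, "ry": 0, "rz": 0, "gripper": 0.3},
    {"dx": 0, "dy": -0.9, "dz": 0.7, "rx": 0, "ry": 0, "rz": 0, "gripper": 0.3}
  ]
}}

```text
t: 6.38
ee_pos: [0.3957, -0.226, 0.1439]
tcp_rot: [[0.0, 0.992, 0.128], [-0.0, 0.128, -0.992], [-1.0, 0.0, 0.0]]
force: [1.2, 1.0, 0.2]
opening: 0.651
```

```bash
python3 - <<'E'
from h import *
m=cams.camera_model('top');d=cast(m,np.array([(634,438)])/3.+[190,95]-1/3,.042);print('top disc',d)
o,im=wrist('B',.363,-.254,.042,.053,.06)
try: servo(o,.363,-.254,.053)
except Exception as e: print(e)
goal(.363,-.254,.13,.053)
o2=wrist('t3',.66,-.01,.03,.13,.1)
v=cv2.resize(o,(300,300)); cv2.imwrite('pics/B2.png',np.vstack([np.hstack([v,cv2.resize(cv2.imread('pics/t2.png'),(480,300))])]))
E
```

```text
top disc [[ 0.36266379 -0.24512185]]
rect [ 0.3637 -0.2497] size mm [51.2 21.1] yaw 0.118 disc [ 0.3609 -0.246 ] diam 17.9
t 6.43 shift [ 0.093 -0.247  0.163] turn [ 0.147 -0.    -0.001] q6 -0.91
```

View pics/B2.png

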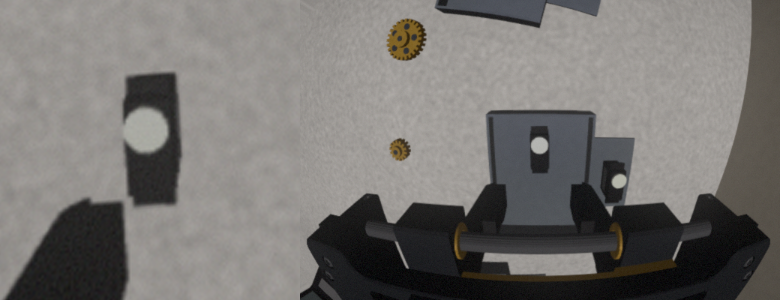

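Servo A stands on the tray floor, well inside the walls. Servo B's disc is at about (0.3615, −0.2456) from both cameras, so I grasp it next.

Emit:
{"method": "send_rows", "body": {
  "rows": [
    {"dx": 0.2, "dy": -0.251, "dz": 0.169, "rx": 0.115, "ry": 0, "rz": 0, "gripper": 0.3},
    {"dx": 0.3, "dy": -0.251, "dz": 0.169, "rx": 0.115, "ry": 0, "rz": 0, "gripper": 0.3},
    {"dx": 0.3, "dy": -0.251, "dz": 0.169, "rx": 0.115, "ry": 0, "rz": 0, "gripper": 0.3},
    {"dx": 0.5, "dy": -0.251, "dz": 0.169, "rx": 0.115, "ry": 0, "rz": 0, "gripper": 0.3},
    {"dx": 0.7, "dy": -0.251, "dz": 0.169, "rx": 0.115, "ry": 0, "rz": 0, "gripper": 0.3},
    {"dx": 0.85, "dy": -0.251, "dz": 0.169, "rx": 0.115, "ry": 0, "rz": 0, "gripper": 0.3},
    {"dx": 0.89, "dy": -0.251, "dz": 0.169, "rx": 0.115, "ry": 0, "rz": 0, "gripper": 0.3},
    {"dx": 0.89, "dy": -0.251, "dz": 0.169, "rx": 0.115, "ry": 0, "rz": 0, "gripper": 0.3}
  ]
}}

```text
t: 7.15
ee_pos: [0.363, -0.2539, 0.0099]
tcp_rot: [[-0.001, 0.997, 0.073], [0.002, 0.073, -0.997], [-1.0, -0.001, -0.002]]
force: [-0.7, 0.7, -0.7]
opening: 0.65
```

```bash
python3 - <<'E'
from h import *
goal(.3625,-.255,.010,.07)
im=cams.snapshot('wrist'); cv2.imwrite('pics/B3.png',im); g=im.max(2)
b=np.argwhere(g[230:300,250:390]>120); print('disc px',(b.mean(0)[::-1]+[250,230]).round(1),len(b))
a=cv2.imread('pics/A3.png').max(2)[110:180,110:250];b=np.argwhere(a>120);print('A disc ref',(b.mean(0)[::-1]+[250,230]).round(1),len(b))
E
```

```text
t 7.15 shift [-0.    -0.004  0.007] turn [ 0.007 -0.004  0.002] q6 -0.95
disc px [319.4 265.3] 5974
A disc ref [318.1 263.9] 5943
```

The disc sits as it did for A, so I close and lift.

Emit:
{"method": "send_rows", "body": {
  "rows": [
    {"dx": 0, "dy": 0, "dz": 0, "rx": 0, "ry": 0, "rz": 0, "gripper": -1},
    {"dx": 0, "dy": 0, "dz": 0, "rx": 0, "ry": 0, "rz": 0, "gripper": -1},
    {"dx": 0, "dy": 0, "dz": 0, "rx": 0, "ry": 0, "rz": 0, "gripper": -1},
    {"dx": 0, "dy": 0, "dz": 0, "rx": 0, "ry": 0, "rz": 0, "gripper": -1},
    {"dx": 0, "dy": 0, "dz": 0, "rx": 0, "ry": 0, "rz": 0, "gripper": -1},
    {"dx": 0, "dy": 0, "dz": 0, "rx": 0, "ry": 0, "rz": 0, "gripper": -1},
    {"dx": -0.1, "dy": 0, "dz": 0, "rx": 0, "ry": 0, "rz": 0, "gripper": -1},
    {"dx": -0.35, "dy": 0, "dz": 0, "rx": 0, "ry": 0, "rz": 0, "gripper": -1},
    {"dx": -0.65, "dy": 0, "dz": 0, "rx": 0, "ry": 0, "rz": 0, "gripper": -1},
    {"dx": -0.7, "dy": 0, "dz": 0, "rx": 0, "ry": 0, "rz": 0, "gripper": -1}
  ]
}}

```text
t: 8.03
ee_pos: [0.3631, -0.2562, 0.1201]
tcp_rot: [[0.005, 0.997, 0.071], [-0.005, 0.071, -0.997], [-1.0, 0.004, 0.006]]
force: [0.2, -0.0, 0.5]
opening: 0.226
```

```bash
python3 - <<'E'
from h import *
goal(.645,-.0467,.12,.13)
E
```

```text
t 8.03 shift [ 0.002  1.974 -1.259] turn [-0.112  0.011 -0.008] q6 -0.95
```

Emit:
{"method": "send_rows", "body": {
  "rows": [
    {"dx": 0, "dy": 0.95, "dz": -0.6, "rx": 0, "ry": 0, "rz": 0, "gripper": -1},
    {"dx": 0, "dy": 0.95, "dz": -0.6, "rx": 0, "ry": 0, "rz": 0, "gripper": -1},
    {"dx": 0, "dy": 0.95, "dz": -0.6, "rx": 0, "ry": 0, "rz": 0, "gripper": -1},
    {"dx": 0, "dy": 0.95, "dz": -0.6, "rx": 0, "ry": 0, "rz": 0, "gripper": -1},
    {"dx": 0, "dy": 0.95, "dz": -0.6, "rx": 0, "ry": 0, "rz": 0, "gripper": -1},
    {"dx": 0, "dy": 0.95, "dz": -0.6, "rx": 0, "ry": 0, "rz": 0, "gripper": -1}
  ]
}}

```text
t: 8.53
ee_pos: [0.4987, -0.1536, 0.1151]
tcp_rot: [[-0.0, 0.997, 0.075], [0.0, 0.075, -0.997], [-1.0, -0.0, -0.0]]
force: [-0.2, -0.3, -0.4]
opening: 0.221
```

Emit:
{"method": "send_rows", "body": {
  "rows": [
    {"dx": 0, "dy": 0.95, "dz": -0.6, "rx": 0, "ry": 0, "rz": 0, "gripper": -1},
    {"dx": 0, "dy": 0.95, "dz": -0.6, "rx": 0, "ry": 0, "rz": 0, "gripper": -1},
    {"dx": 0, "dy": 0.95, "dz": -0.6, "rx": 0, "ry": 0, "rz": 0, "gripper": -1},
    {"dx": 0, "dy": 0.95, "dz": -0.6, "rx": 0, "ry": 0, "rz": 0, "gripper": -1},
    {"dx": 0, "dy": 0.95, "dz": -0.6, "rx": 0, "ry": 0, "rz": 0, "gripper": -1},
    {"dx": 0, "dy": 0.95, "dz": -0.6, "rx": 0, "ry": 0, "rz": 0, "gripper": -1}
  ]
}}

```text
t: 9.03
ee_pos: [0.6336, -0.055, 0.1147]
tcp_rot: [[-0.001, 0.997, 0.072], [0.0, 0.072, -0.997], [-1.0, -0.001, -0.0]]
force: [0.1, -0.0, -1.2]
opening: 0.224
```

```bash
python3 - <<'E'
from h import *
goal(.645,-.0467,.014,.13)
E
```

```text
t 9.03 shift [ 0.671  0.081 -0.05 ] turn [-0.11  -0.     0.002] q6 -0.34
```

Emit:
{"method": "send_rows", "body": {
  "rows": [
    {"dx": 0, "dy": 0.081, "dz": -0.05, "rx": -0.11, "ry": 0, "rz": 0, "gripper": -1},
    {"dx": 0, "dy": 0.081, "dz": -0.05, "rx": -0.11, "ry": 0, "rz": 0, "gripper": -1},
    {"dx": 0.2, "dy": 0.081, "dz": -0.05, "rx": -0.11, "ry": 0, "rz": 0, "gripper": -1},
    {"dx": 0.4, "dy": 0.081, "dz": -0.05, "rx": -0.11, "ry": 0, "rz": 0, "gripper": -1},
    {"dx": 0.55, "dy": 0.081, "dz": -0.05, "rx": -0.11, "ry": 0, "rz": 0, "gripper": -1},
    {"dx": 0.63, "dy": 0.081, "dz": -0.05, "rx": -0.11, "ry": 0, "rz": 0, "gripper": -1},
    {"dx": 0.63, "dy": 0.081, "dz": -0.05, "rx": -0.11, "ry": 0, "rz": 0, "gripper": -1},
    {"dx": 0.65, "dy": 0.081, "dz": -0.05, "rx": -0.11, "ry": 0, "rz": 0, "gripper": -1},
    {"dx": 0.67, "dy": 0.081, "dz": -0.05, "rx": -0.11, "ry": 0, "rz": 0, "gripper": -1},
    {"dx": 0.67, "dy": 0.081, "dz": -0.05, "rx": -0.11, "ry": 0, "rz": 0, "gripper": -1}
  ]
}}

```text
t: 9.87
ee_pos: [0.6453, -0.0472, 0.0158]
tcp_rot: [[0.001, 0.992, 0.128], [-0.0, 0.128, -0.992], [-1.0, 0.001, 0.001]]
force: [-0.9, 0.1, -0.7]
opening: 0.228
```

Emit:
{"method": "send_rows", "body": {
  "rows": [
    {"dx": 0, "dy": 0, "dz": 0, "rx": 0, "ry": 0, "rz": 0, "gripper": -1},
    {"dx": 0, "dy": 0, "dz": 0, "rx": 0, "ry": 0, "rz": 0, "gripper": -0.2},
    {"dx": 0, "dy": 0, "dz": 0, "rx": 0, "ry": 0, "rz": 0, "gripper": -0.2},
    {"dx": 0, "dy": 0, "dz": 0, "rx": 0, "ry": 0, "rz": 0, "gripper": -0.2},
    {"dx": 0, "dy": 0, "dz": 0, "rx": 0, "ry": 0, "rz": 0, "gripper": -0.2},
    {"dx": -0.15, "dy": 0, "dz": 0, "rx": 0, "ry": 0, "rz": 0, "gripper": -0.2},
    {"dx": -0.4, "dy": 0, "dz": 0, "rx": 0, "ry": 0, "rz": 0, "gripper": -0.2},
    {"dx": -0.65, "dy": 0, "dz": 0, "rx": 0, "ry": 0, "rz": 0, "gripper": -0.2},
    {"dx": -0.9, "dy": 0, "dz": 0, "rx": 0, "ry": 0, "rz": 0, "gripper": 0},
    {"dx": -0.9, "dy": 0, "dz": 0, "rx": 0, "ry": 0, "rz": 0, "gripper": 0}
  ]
}}

```text
t: 10.7
ee_pos: [0.6477, -0.0473, 0.1581]
tcp_rot: [[0.013, 0.992, 0.129], [-0.003, 0.129, -0.992], [-1.0, 0.012, 0.005]]
force: [-0.2, -0.1, 0.9]
opening: 0.492
```

```bash
python3 - <<'E'
from h import *
goal(.4559,-.1586,.13,.256)
cv2.imwrite('pics/t4.png',cams.snapshot('wrist'))
E
```

```text
t 10.7 shift [ 0.173 -1.366  0.57 ] turn [-0.242  0.011 -0.023] q6 -0.38
```

Emit:
{"method": "send_rows", "body": {
  "rows": [
    {"dx": 0.05, "dy": -0.7, "dz": 0.28, "rx": 0, "ry": 0, "rz": 0, "gripper": 0},
    {"dx": 0.05, "dy": -0.7, "dz": 0.28, "rx": 0, "ry": 0, "rz": 0, "gripper": 0},
    {"dx": 0.05, "dy": -0.7, "dz": 0.28, "rx": 0, "ry": 0, "rz": 0, "gripper": 0},
    {"dx": 0.05, "dy": -0.7, "dz": 0.28, "rx": 0, "ry": 0, "rz": 0, "gripper": 0},
    {"dx": 0.05, "dy": -0.7, "dz": 0.28, "rx": 0, "ry": 0, "rz": 0, "gripper": 0}
  ]
}}

```text
t: 11.17
ee_pos: [0.5454, -0.1023, 0.1418]
tcp_rot: [[-0.001, 0.992, 0.127], [0.001, 0.127, -0.992], [-1.0, -0.001, -0.001]]
force: [0.3, 0.5, -0.5]
opening: 0.503
```

Emit:
{"method": "send_rows", "body": {
  "rows": [
    {"dx": 0, "dy": -0.65, "dz": 0.1, "rx": -0.24, "ry": 0, "rz": 0, "gripper": 0},
    {"dx": 0, "dy": -0.65, "dz": 0.1, "rx": -0.24, "ry": 0, "rz": 0, "gripper": 0},
    {"dx": 0, "dy": -0.65, "dz": 0.1, "rx": -0.24, "ry": 0, "rz": 0, "gripper": 0},
    {"dx": 0, "dy": -0.65, "dz": 0.1, "rx": -0.24, "ry": 0, "rz": 0, "gripper": 0},
    {"dx": 0, "dy": -0.65, "dz": 0.1, "rx": -0.24, "ry": 0, "rz": 0, "gripper": 0},
    {"dx": 0, "dy": -0.65, "dz": 0.1, "rx": -0.24, "ry": 0, "rz": 0, "gripper": 0}
  ]
}}

```text
t: 11.67
ee_pos: [0.4532, -0.1293, 0.1424]
tcp_rot: [[0.001, 0.968, 0.253], [-0.0, 0.253, -0.968], [-1.0, 0.001, 0.001]]
force: [-0.4, 0.1, -0.9]
opening: 0.499
```

```bash
python3 - <<'E'
from h import *
o,im=wrist('L',.456,-.1586,.012,.256,.06)
goal(.456,-.1586,.13,.256)
cv2.imwrite('pics/L2.png',np.hstack([cv2.resize(o,(360,360)),cv2.resize(cv2.imread('pics/t4.png')[120:330,160:420],(440,360))]))
E
```

```text
t 11.72 shift [ 0.082 -0.031  0.195] turn [-0.001  0.001 -0.001] q6 -0.79
```

View pics/L2.png

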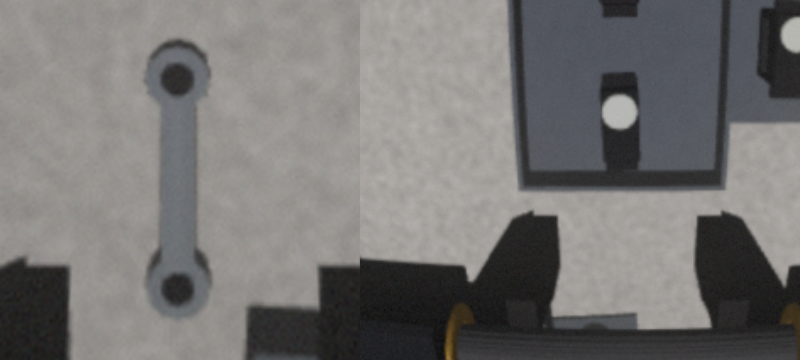

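Servo B stands beside A on the tray floor, clear of the walls. The link's eyes are 70 mm apart in the rectified view, centred at (177.5,184) of 360, which puts it 0.8 and 1.3 mm off my estimate. I grasp it next.

Emit:
{"method": "send_rows", "body": {
  "rows": [
    {"dx": 0.25, "dy": -0.036, "dz": 0.204, "rx": 0, "ry": 0, "rz": 0, "gripper": 0},
    {"dx": 0.4, "dy": -0.036, "dz": 0.204, "rx": 0, "ry": 0, "rz": 0, "gripper": 0},
    {"dx": 0.65, "dy": -0.036, "dz": 0.204, "rx": 0, "ry": 0, "rz": 0, "gripper": 0},
    {"dx": 0.85, "dy": -0.036, "dz": 0.204, "rx": 0, "ry": 0, "rz": 0, "gripper": 0},
    {"dx": 0.91, "dy": -0.036, "dz": 0.204, "rx": 0, "ry": 0, "rz": 0, "gripper": 0},
    {"dx": 0.92, "dy": -0.036, "dz": 0.204, "rx": 0, "ry": 0, "rz": 0, "gripper": 0},
    {"dx": 0.92, "dy": -0.036, "dz": 0.204, "rx": 0, "ry": 0, "rz": 0, "gripper": 0}
  ]
}}

```text
t: 12.3
ee_pos: [0.455, -0.1603, 0.0047]
tcp_rot: [[0.0, 0.968, 0.253], [-0.0, 0.253, -0.968], [-1.0, 0.0, 0.0]]
force: [-0.4, 0.3, -0.4]
opening: 0.497
```

```bash
python3 - <<'E'
from h import *
goal(.4556,-.1601,.003,.256)
E
```

```text
t 12.3 shift [ 0.012  0.004 -0.   ] turn [-0.001  0.    -0.   ] q6 -0.84
```

Emit:
{"method": "send_rows", "body": {
  "rows": [
    {"dx": 0.012, "dy": 0.004, "dz": 0, "rx": 0, "ry": 0, "rz": 0, "gripper": -1},
    {"dx": 0.012, "dy": 0.004, "dz": 0, "rx": 0, "ry": 0, "rz": 0, "gripper": -1},
    {"dx": 0.012, "dy": 0.004, "dz": 0, "rx": 0, "ry": 0, "rz": 0, "gripper": -1},
    {"dx": 0.012, "dy": 0.004, "dz": 0, "rx": 0, "ry": 0, "rz": 0, "gripper": -1},
    {"dx": 0.012, "dy": 0.004, "dz": 0, "rx": 0, "ry": 0, "rz": 0, "gripper": -1},
    {"dx": 0.012, "dy": 0.004, "dz": 0, "rx": 0, "ry": 0, "rz": 0, "gripper": -1},
    {"dx": -0.08, "dy": 0, "dz": 0, "rx": 0, "ry": 0, "rz": 0, "gripper": -1},
    {"dx": -0.3, "dy": 0, "dz": 0, "rx": 0, "ry": 0, "rz": 0, "gripper": -1},
    {"dx": -0.55, "dy": 0, "dz": 0, "rx": 0, "ry": 0, "rz": 0, "gripper": -1},
    {"dx": -0.55, "dy": 0, "dz": 0, "rx": 0, "ry": 0, "rz": 0, "gripper": -1}
  ]
}}

```text
t: 13.13
ee_pos: [0.4562, -0.1616, 0.0922]
tcp_rot: [[0.008, 0.968, 0.252], [-0.005, 0.252, -0.968], [-1.0, 0.006, 0.007]]
force: [1.0, -1.1, 1.0]
opening: 0.132
```

```bash
python3 - <<'E'
from h import *
goal(.5665,-.2656,.09,.205)
E
```

```text
t 13.13 shift [0.024 0.537 0.856] turn [ 0.095  0.013 -0.012] q6 -0.84
```

Emit:
{"method": "send_rows", "body": {
  "rows": [
    {"dx": 0, "dy": 0.537, "dz": 0.856, "rx": 0.095, "ry": 0, "rz": 0, "gripper": -1},
    {"dx": 0, "dy": 0.537, "dz": 0.856, "rx": 0.095, "ry": 0, "rz": 0, "gripper": -1},
    {"dx": 0, "dy": 0.537, "dz": 0.856, "rx": 0.095, "ry": 0, "rz": 0, "gripper": -1},
    {"dx": 0, "dy": 0.537, "dz": 0.856, "rx": 0.095, "ry": 0, "rz": 0, "gripper": -1},
    {"dx": 0, "dy": 0.537, "dz": 0.856, "rx": 0.095, "ry": 0, "rz": 0, "gripper": -1},
    {"dx": 0, "dy": 0.537, "dz": 0.856, "rx": 0.095, "ry": 0, "rz": 0, "gripper": -1}
  ]
}}

```text
t: 13.63
ee_pos: [0.5643, -0.2646, 0.0855]
tcp_rot: [[-0.001, 0.979, 0.203], [0.001, 0.203, -0.979], [-1.0, -0.001, -0.001]]
force: [-0.2, -0.7, -1.3]
opening: 0.126
```

```bash
python3 - <<'E'
from h import *
goal(.5665,-.2656,.007,.205)
E
```

```text
t 13.63 shift [0.524 0.014 0.01 ] turn [-0.001 -0.002  0.002] q6 -0.83
```

Emit:
{"method": "send_rows", "body": {
  "rows": [
    {"dx": 0.2, "dy": 0.014, "dz": 0.01, "rx": 0, "ry": 0, "rz": 0, "gripper": -1},
    {"dx": 0.35, "dy": 0.014, "dz": 0.01, "rx": 0, "ry": 0, "rz": 0, "gripper": -1},
    {"dx": 0.46, "dy": 0.014, "dz": 0.01, "rx": 0, "ry": 0, "rz": 0, "gripper": -1},
    {"dx": 0.49, "dy": 0.014, "dz": 0.01, "rx": 0, "ry": 0, "rz": 0, "gripper": -1},
    {"dx": 0.5, "dy": 0.014, "dz": 0.01, "rx": 0, "ry": 0, "rz": 0, "gripper": -1},
    {"dx": 0.51, "dy": 0.014, "dz": 0.01, "rx": 0, "ry": 0, "rz": 0, "gripper": -1},
    {"dx": 0.52, "dy": 0.014, "dz": 0.01, "rx": 0, "ry": 0, "rz": 0, "gripper": -1},
    {"dx": 0.52, "dy": 0.014, "dz": 0.01, "rx": 0, "ry": 0, "rz": 0, "gripper": -1}
  ]
}}

```text
t: 14.3
ee_pos: [0.567, -0.2654, 0.0098]
tcp_rot: [[0.001, 0.979, 0.204], [-0.001, 0.204, -0.979], [-1.0, 0.001, 0.001]]
force: [-0.3, -0.4, -0.0]
opening: 0.125
```

Emit:
{"method": "send_rows", "body": {
  "rows": [
    {"dx": 0, "dy": 0, "dz": 0, "rx": 0, "ry": 0, "rz": 0, "gripper": -0.3},
    {"dx": 0, "dy": 0, "dz": 0, "rx": 0, "ry": 0, "rz": 0, "gripper": -0.3},
    {"dx": 0, "dy": 0, "dz": 0, "rx": 0, "ry": 0, "rz": 0, "gripper": -0.3},
    {"dx": 0, "dy": 0, "dz": 0, "rx": 0, "ry": 0, "rz": 0, "gripper": -0.3},
    {"dx": 0, "dy": 0, "dz": 0, "rx": 0, "ry": 0, "rz": 0, "gripper": -0.3},
    {"dx": -0.15, "dy": 0, "dz": 0, "rx": 0, "ry": 0, "rz": 0, "gripper": -0.3},
    {"dx": -0.4, "dy": 0, "dz": 0, "rx": 0, "ry": 0, "rz": 0, "gripper": -0.3},
    {"dx": -0.65, "dy": 0, "dz": 0, "rx": 0, "ry": 0, "rz": 0, "gripper": -0.3},
    {"dx": -0.9, "dy": 0, "dz": 0, "rx": 0, "ry": 0, "rz": 0, "gripper": 0},
    {"dx": -0.9, "dy": 0, "dz": 0, "rx": 0, "ry": 0, "rz": 0, "gripper": 0}
  ]
}}

```text
t: 15.13
ee_pos: [0.569, -0.2668, 0.1517]
tcp_rot: [[0.01, 0.979, 0.204], [-0.008, 0.204, -0.979], [-1.0, 0.009, 0.01]]
force: [0.1, -0.6, 1.4]
opening: 0.48
```

```bash
python3 - <<'E'
from h import *
goal(.443,.0035,.14,0)
cv2.imwrite('pics/t5.png',cams.snapshot('wrist'))
E
```

```text
t 15.13 shift [ 0.056 -0.456 -1.936] turn [ 0.392  0.016 -0.018] q6 -0.83
```

Emit:
{"method": "send_rows", "body": {
  "rows": [
    {"dx": 0, "dy": -0.23, "dz": -1, "rx": 0, "ry": 0, "rz": 0, "gripper": 0.2},
    {"dx": 0, "dy": -0.23, "dz": -1, "rx": 0, "ry": 0, "rz": 0, "gripper": 0.2},
    {"dx": 0, "dy": -0.23, "dz": -1, "rx": 0, "ry": 0, "rz": 0, "gripper": 0.2},
    {"dx": 0, "dy": -0.23, "dz": -1, "rx": 0, "ry": 0, "rz": 0, "gripper": 0.2},
    {"dx": 0, "dy": -0.23, "dz": -1, "rx": 0, "ry": 0, "rz": 0, "gripper": 0.2}
  ]
}}

```text
t: 15.6
ee_pos: [0.4996, -0.1209, 0.143]
tcp_rot: [[-0.004, 0.978, 0.207], [0.003, 0.207, -0.978], [-1.0, -0.003, -0.003]]
force: [0.3, 0.6, -0.6]
opening: 0.603
```

Emit:
{"method": "send_rows", "body": {
  "rows": [
    {"dx": 0, "dy": -0.23, "dz": -1, "rx": 0.39, "ry": 0, "rz": 0, "gripper": 0.2},
    {"dx": 0, "dy": -0.23, "dz": -1, "rx": 0.39, "ry": 0, "rz": 0, "gripper": 0.2},
    {"dx": 0, "dy": -0.23, "dz": -1, "rx": 0.39, "ry": 0, "rz": 0, "gripper": 0.2},
    {"dx": 0, "dy": -0.23, "dz": -1, "rx": 0.39, "ry": 0, "rz": 0, "gripper": 0.2},
    {"dx": 0, "dy": -0.23, "dz": -1, "rx": 0.39, "ry": 0, "rz": 0, "gripper": 0.2},
    {"dx": 0, "dy": -0.23, "dz": -1, "rx": 0.39, "ry": 0, "rz": 0, "gripper": 0.2}
  ]
}}

```text
t: 16.1
ee_pos: [0.4381, 0.0148, 0.1436]
tcp_rot: [[-0.001, 1.0, 0.003], [-0.0, 0.003, -1.0], [-1.0, -0.001, 0.0]]
force: [-0.4, -0.3, 0.7]
opening: 0.6
```

```bash
cat >>h.py <<'E'
def gears(im,m,zr=.013):
    h=cv2.cvtColor(im,cv2.COLOR_BGR2HSV); mk=((h[...,0]>8)&(h[...,0]<28)&(h[...,1]>90)&(h[...,2]>50)).astype('uint8')
    mk=cv2.morphologyEx(mk,cv2.MORPH_CLOSE,np.ones((5,5)))
    n,l,st,c=cv2.connectedComponentsWithStats(mk)
    for i in range(1,n):
        if st[i,4]<150: continue
        pts=np.argwhere(l==i)[:,::-1]; w=cast(m,pts,zr,True)
        (a,b),r=cv2.minEnclosingCircle((w*1000).astype('float32')); print('px',c[i].round(),'area',st[i,4],'circle mm',round(a,1),round(b,1),'d',round(2*r,1),'mean',w.mean(0).round(4))
E
python3 - <<'E'
from h import *
m=cams.camera_model('wrist'); im=cams.snapshot('wrist'); cv2.imwrite('pics/g1.png',im); gears(im,m); goal(.443,.0035,.14,0); print(sensors.state()['ee_pos'])
cv2.imwrite('pics/g2.png',np.hstack([cv2.resize(im,(480,300)),cv2.resize(cv2.imread('pics/t5.png'),(480,300))[:,80:400]]))
E
```

```text
px [331.  42.] area 2420 circle mm 449.0 149.9 d 54.2 mean [0.4492 0.1495]
px [322. 201.] area 666 circle mm 443.5 3.4 d 31.3 mean [0.4427 0.0036]
px [201. 320.] area 385 circle mm 298.9 -152.5 d 85.0 mean [ 0.2961 -0.1518]
px [433. 321.] area 457 circle mm 577.4 -152.1 d 84.6 mean [ 0.5803 -0.1513]
px [ 17. 370.] area 2330 circle mm -505.3 -524.9 d 821.3 mean [-0.3577 -0.4798]
px [314. 370.] area 992 circle mm 437.4 -234.5 d 242.2 mean [ 0.4336 -0.2334]
t 16.15 shift [0.024 0.029 0.069] turn [ 0.002  0.001 -0.   ] q6 -0.24
[0.43870951 0.01391497 0.14361344]
```

View pics/g2.png

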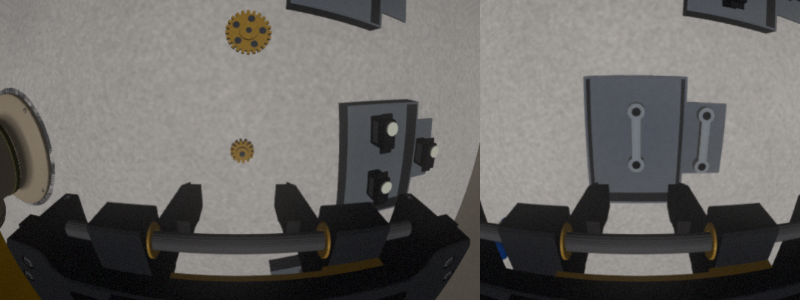

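The link lies flat in the middle of its tray, and both servos stand in theirs. The gears measure d=31.3 mm at (0.443, 0.0035) and d=54.2 mm at (0.449, 0.1497), which agrees with the top view.

Emit:
{"method": "send_rows", "body": {
  "rows": [
    {"dx": 0.2, "dy": 0.029, "dz": 0.069, "rx": 0, "ry": 0, "rz": 0, "gripper": 0.2},
    {"dx": 0.4, "dy": 0.029, "dz": 0.069, "rx": 0, "ry": 0, "rz": 0, "gripper": 0.2},
    {"dx": 0.65, "dy": 0.029, "dz": 0.069, "rx": 0, "ry": 0, "rz": 0, "gripper": 0.2},
    {"dx": 0.85, "dy": 0.029, "dz": 0.069, "rx": 0, "ry": 0, "rz": 0, "gripper": 0.2},
    {"dx": 0.92, "dy": 0.029, "dz": 0.069, "rx": 0, "ry": 0, "rz": 0, "gripper": 0.2},
    {"dx": 0.93, "dy": 0.029, "dz": 0.069, "rx": 0, "ry": 0, "rz": 0, "gripper": 0.2},
    {"dx": 0.93, "dy": 0.029, "dz": 0.069, "rx": 0, "ry": 0, "rz": 0, "gripper": 0.2}
  ]
}}

```text
t: 16.73
ee_pos: [0.443, 0.0029, 0.0037]
tcp_rot: [[-0.001, 1.0, -0.001], [0.0, -0.001, -1.0], [-1.0, -0.001, -0.0]]
force: [0.6, 0.8, 0.8]
opening: 0.602
```

Emit:
{"method": "send_rows", "body": {
  "rows": [
    {"dx": 0, "dy": 0, "dz": 0, "rx": 0, "ry": 0, "rz": 0, "gripper": -1},
    {"dx": 0, "dy": 0, "dz": 0, "rx": 0, "ry": 0, "rz": 0, "gripper": -1},
    {"dx": 0, "dy": 0, "dz": 0, "rx": 0, "ry": 0, "rz": 0, "gripper": -1},
    {"dx": 0, "dy": 0, "dz": 0, "rx": 0, "ry": 0, "rz": 0, "gripper": -1},
    {"dx": 0, "dy": 0, "dz": 0, "rx": 0, "ry": 0, "rz": 0, "gripper": -1},
    {"dx": 0, "dy": 0, "dz": 0, "rx": 0, "ry": 0, "rz": 0, "gripper": -1}
  ]
}}

```text
t: 17.23
ee_pos: [0.443, 0.0038, 0.0051]
tcp_rot: [[0.002, 1.0, 0.001], [-0.001, 0.001, -1.0], [-1.0, 0.002, 0.001]]
force: [-0.7, -1.3, 7.8]
opening: 0.323
```

Emit:
{"method": "send_rows", "body": {
  "rows": [
    {"dx": -0.08, "dy": 0, "dz": 0, "rx": 0, "ry": 0, "rz": 0, "gripper": -1},
    {"dx": -0.3, "dy": 0, "dz": 0, "rx": 0, "ry": 0, "rz": 0, "gripper": -1},
    {"dx": -0.55, "dy": 0, "dz": 0, "rx": 0, "ry": 0, "rz": 0, "gripper": -1},
    {"dx": -0.55, "dy": 0, "dz": 0, "rx": 0, "ry": 0, "rz": 0, "gripper": -1}
  ]
}}

```text
t: 17.57
ee_pos: [0.4448, 0.0036, 0.092]
tcp_rot: [[0.009, 1.0, 0.001], [-0.002, 0.001, -1.0], [-1.0, 0.009, 0.002]]
force: [0.7, 0.4, -0.3]
opening: 0.322
```

```bash
python3 - <<'E'
from h import *
c=np.array([.5642,.2584]);y=-.102
for b in(-.042,.035): print(b,c+[-b*np.sin(y),b*np.cos(y)])
goal(*(c+[.042*np.sin(y),-.042*np.cos(y)]),.09,-.1)
E
```

```text
-0.042 [0.55992342 0.21661829]
0.035 [0.56776381 0.29321809]
t 17.57 shift [ 0.017  0.769 -1.419] turn [ 0.193  0.004 -0.018] q6 -0.26
```

Emit:
{"method": "send_rows", "body": {
  "rows": [
    {"dx": 0, "dy": 0.385, "dz": -0.7, "rx": 0, "ry": 0, "rz": 0, "gripper": -1},
    {"dx": 0, "dy": 0.385, "dz": -0.7, "rx": 0, "ry": 0, "rz": 0, "gripper": -1},
    {"dx": 0, "dy": 0.385, "dz": -0.7, "rx": 0, "ry": 0, "rz": 0, "gripper": -1},
    {"dx": 0, "dy": 0.385, "dz": -0.7, "rx": 0, "ry": 0, "rz": 0, "gripper": -1}
  ]
}}

```text
t: 17.9
ee_pos: [0.5022, 0.1133, 0.0867]
tcp_rot: [[0.002, 1.0, 0.005], [0.001, 0.005, -1.0], [-1.0, 0.002, -0.001]]
force: [-1.7, -0.4, -1.5]
opening: 0.324
```

Emit:
{"method": "send_rows", "body": {
  "rows": [
    {"dx": 0, "dy": 0.385, "dz": -0.72, "rx": 0.19, "ry": 0, "rz": 0, "gripper": -1},
    {"dx": 0, "dy": 0.385, "dz": -0.72, "rx": 0.19, "ry": 0, "rz": 0, "gripper": -1},
    {"dx": 0, "dy": 0.385, "dz": -0.72, "rx": 0.19, "ry": 0, "rz": 0, "gripper": -1},
    {"dx": 0, "dy": 0.385, "dz": -0.72, "rx": 0.19, "ry": 0, "rz": 0, "gripper": -1},
    {"dx": 0, "dy": 0.385, "dz": -0.72, "rx": 0.19, "ry": 0, "rz": 0, "gripper": -1}
  ]
}}

```text
t: 18.32
ee_pos: [0.5576, 0.2181, 0.0858]
tcp_rot: [[-0.001, 0.995, -0.096], [-0.0, -0.096, -0.995], [-1.0, -0.001, 0.0]]
force: [-0.1, 0.2, 0.4]
opening: 0.325
```

```bash
python3 - <<'E'
from h import *
goal(.560,.2166,.0085,-.1); cv2.imwrite('pics/g3.png',cams.snapshot('wrist'))
E
```

```text
t 18.32 shift [0.515 0.017 0.008] turn [0.007 0.001 0.002] q6 0.27
```

Emit:
{"method": "send_rows", "body": {
  "rows": [
    {"dx": 0.2, "dy": 0.017, "dz": 0.008, "rx": 0, "ry": 0, "rz": 0, "gripper": -1},
    {"dx": 0.35, "dy": 0.017, "dz": 0.008, "rx": 0, "ry": 0, "rz": 0, "gripper": -1},
    {"dx": 0.46, "dy": 0.017, "dz": 0.008, "rx": 0, "ry": 0, "rz": 0, "gripper": -1},
    {"dx": 0.49, "dy": 0.017, "dz": 0.008, "rx": 0, "ry": 0, "rz": 0, "gripper": -1},
    {"dx": 0.5, "dy": 0.017, "dz": 0.008, "rx": 0, "ry": 0, "rz": 0, "gripper": -1},
    {"dx": 0.51, "dy": 0.017, "dz": 0.008, "rx": 0, "ry": 0, "rz": 0, "gripper": -1},
    {"dx": 0.51, "dy": 0.017, "dz": 0.008, "rx": 0, "ry": 0, "rz": 0, "gripper": -1}
  ]
}}

```text
t: 18.95
ee_pos: [0.5607, 0.2153, 0.0113]
tcp_rot: [[0.001, 0.995, -0.099], [0.0, -0.099, -0.995], [-1.0, 0.001, -0.0]]
force: [-0.6, 0.1, -0.8]
opening: 0.324
```

Emit:
{"method": "send_rows", "body": {
  "rows": [
    {"dx": 0, "dy": 0, "dz": 0, "rx": 0, "ry": 0, "rz": 0, "gripper": 0},
    {"dx": 0, "dy": 0, "dz": 0, "rx": 0, "ry": 0, "rz": 0, "gripper": 0},
    {"dx": 0, "dy": 0, "dz": 0, "rx": 0, "ry": 0, "rz": 0, "gripper": 0},
    {"dx": 0, "dy": 0, "dz": 0, "rx": 0, "ry": 0, "rz": 0, "gripper": 0},
    {"dx": 0, "dy": 0, "dz": 0, "rx": 0, "ry": 0, "rz": 0, "gripper": 0},
    {"dx": -0.15, "dy": 0, "dz": 0, "rx": 0, "ry": 0, "rz": 0, "gripper": 0},
    {"dx": -0.4, "dy": 0, "dz": 0, "rx": 0, "ry": 0, "rz": 0, "gripper": 0},
    {"dx": -0.65, "dy": 0, "dz": 0, "rx": 0, "ry": 0, "rz": 0, "gripper": 0},
    {"dx": -0.9, "dy": 0, "dz": 0, "rx": 0, "ry": 0, "rz": 0, "gripper": 0.9},
    {"dx": -0.9, "dy": 0, "dz": 0, "rx": 0, "ry": 0, "rz": 0, "gripper": 0.9}
  ]
}}

```text
t: 19.78
ee_pos: [0.5629, 0.2163, 0.1529]
tcp_rot: [[0.013, 0.995, -0.098], [0.002, -0.098, -0.995], [-1.0, 0.012, -0.003]]
force: [0.6, 0.9, 0.8]
opening: 0.625
```

```bash
python3 - <<'E'
from h import *
goal(.4495,.1497,.14,0); m=cams.camera_model('wrist'); im=cams.snapshot('wrist');cv2.imwrite('pics/g4.png',im); gears(im,m,.017)
E
```

```text
t 19.78 shift [ 0.076 -0.71   0.516] turn [-0.188 -0.005 -0.024] q6 0.27
px [406. 143.] area 1155 circle mm 652.8 252.0 d 43.6 mean [0.6525 0.2524]
px [314. 190.] area 706 circle mm 561.1 214.7 d 31.3 mean [0.5608 0.2151]
px [215. 252.] area 1324 circle mm 453.1 154.3 d 57.7 mean [0.45   0.1582]
px [198. 320.] area 482 circle mm 404.1 61.7 d 85.2 mean [0.401  0.0639]
px [437. 320.] area 499 circle mm 694.6 29.7 d 87.7 mean [0.6971 0.0311]
px [384. 364.] area 2081 circle mm 630.3 -50.4 d 422.1 mean [ 0.6364 -0.0453]
```

The small gear is down at (0.561, 0.215), d=31 mm, and the sample is where the tray pose predicts. The big gear is next.

Emit:
{"method": "send_rows", "body": {
  "rows": [
    {"dx": 0.05, "dy": -0.71, "dz": 0.4, "rx": -0.188, "ry": 0, "rz": 0, "gripper": 0.7},
    {"dx": 0.05, "dy": -0.71, "dz": 0.4, "rx": -0.188, "ry": 0, "rz": 0, "gripper": 0.7},
    {"dx": 0.05, "dy": -0.71, "dz": 0.4, "rx": -0.188, "ry": 0, "rz": 0, "gripper": 0.7},
    {"dx": 0.05, "dy": -0.71, "dz": 0.4, "rx": -0.188, "ry": 0, "rz": 0, "gripper": 0.7},
    {"dx": 0.05, "dy": -0.71, "dz": 0.4, "rx": -0.188, "ry": 0, "rz": 0, "gripper": 0.7},
    {"dx": 0.05, "dy": -0.71, "dz": 0.4, "rx": -0.188, "ry": 0, "rz": 0, "gripper": 0.7}
  ]
}}

```text
t: 20.33
ee_pos: [0.449, 0.1665, 0.1377]
tcp_rot: [[0.001, 1.0, -0.001], [0.0, -0.001, -1.0], [-1.0, 0.001, -0.0]]
force: [0.2, 0.6, 0.5]
opening: 0.852
```

```bash
python3 - <<'E'
from h import *
m=cams.camera_model('wrist'); im=cams.snapshot('wrist');cv2.imwrite('pics/g5.png',im); gears(im,m,.014); goal(.4495,.1497,.004,0);print(sensors.state()['opening'])
E
```

```text
px [521. 113.] area 914 circle mm 653.4 250.4 d 46.0 mean [0.653  0.2507]
px [437. 143.] area 769 circle mm 559.5 213.9 d 33.1 mean [0.5592 0.214 ]
px [318. 207.] area 2150 circle mm 449.6 151.7 d 55.7 mean [0.4494 0.1521]
px [168. 316.] area 457 circle mm 267.9 6.5 d 85.3 mean [0.2657 0.0086]
px [466. 317.] area 513 circle mm 629.5 5.6 d 85.3 mean [0.6323 0.0067]
px [374. 367.] area 1330 circle mm 543.8 -77.1 d 319.4 mean [ 0.5262 -0.0734]
t 20.38 shift [ 0.892 -0.001  0.113] turn [-0.001 -0.    -0.002] q6 0.11
0.8507278786595701
```

Emit:
{"method": "send_rows", "body": {
  "rows": [
    {"dx": 0.2, "dy": 0, "dz": 0.107, "rx": 0, "ry": 0, "rz": 0, "gripper": 0.7},
    {"dx": 0.4, "dy": 0, "dz": 0.107, "rx": 0, "ry": 0, "rz": 0, "gripper": 0.7},
    {"dx": 0.6, "dy": 0, "dz": 0.107, "rx": 0, "ry": 0, "rz": 0, "gripper": 0.7},
    {"dx": 0.8, "dy": 0, "dz": 0.107, "rx": 0, "ry": 0, "rz": 0, "gripper": 0.7},
    {"dx": 0.87, "dy": 0, "dz": 0.107, "rx": 0, "ry": 0, "rz": 0, "gripper": 0.7},
    {"dx": 0.885, "dy": 0, "dz": 0.107, "rx": 0, "ry": 0, "rz": 0, "gripper": 0.7},
    {"dx": 0.885, "dy": 0, "dz": 0.107, "rx": 0, "ry": 0, "rz": 0, "gripper": 0.7}
  ]
}}

```text
t: 20.97
ee_pos: [0.4491, 0.1506, 0.0044]
tcp_rot: [[-0.001, 1.0, -0.0], [-0.0, -0.0, -1.0], [-1.0, -0.001, 0.0]]
force: [0.6, -0.5, 1.0]
opening: 0.851
```

Emit:
{"method": "send_rows", "body": {
  "rows": [
    {"dx": 0, "dy": 0, "dz": 0, "rx": 0, "ry": 0, "rz": 0, "gripper": -1},
    {"dx": 0, "dy": 0, "dz": 0, "rx": 0, "ry": 0, "rz": 0, "gripper": -1},
    {"dx": 0, "dy": 0, "dz": 0, "rx": 0, "ry": 0, "rz": 0, "gripper": -1},
    {"dx": 0, "dy": 0, "dz": 0, "rx": 0, "ry": 0, "rz": 0, "gripper": -1},
    {"dx": 0, "dy": 0, "dz": 0, "rx": 0, "ry": 0, "rz": 0, "gripper": -1},
    {"dx": 0, "dy": 0, "dz": 0, "rx": 0, "ry": 0, "rz": 0, "gripper": -1},
    {"dx": -0.08, "dy": 0, "dz": 0, "rx": 0, "ry": 0, "rz": 0, "gripper": -1},
    {"dx": -0.3, "dy": 0, "dz": 0, "rx": 0, "ry": 0, "rz": 0, "gripper": -1},
    {"dx": -0.55, "dy": 0, "dz": 0, "rx": 0, "ry": 0, "rz": 0, "gripper": -1},
    {"dx": -0.6, "dy": 0, "dz": 0, "rx": 0, "ry": 0, "rz": 0, "gripper": -1}
  ]
}}

```text
t: 21.8
ee_pos: [0.4501, 0.1506, 0.0997]
tcp_rot: [[0.007, 1.0, -0.0], [0.001, -0.0, -1.0], [-1.0, 0.007, -0.001]]
force: [1.6, 1.0, -0.7]
opening: 0.597
```

```bash
python3 - <<'E'
from h import *
goal(.568,.2955,.1,-.1)
E
```

```text
t 21.8 shift [ 0.004  0.786 -0.966] turn [ 0.191 -0.002 -0.014] q6 0.07
```

Emit:
{"method": "send_rows", "body": {
  "rows": [
    {"dx": 0, "dy": 0.786, "dz": -0.966, "rx": 0.19, "ry": 0, "rz": 0, "gripper": -1},
    {"dx": 0, "dy": 0.786, "dz": -0.966, "rx": 0.19, "ry": 0, "rz": 0, "gripper": -1},
    {"dx": 0, "dy": 0.786, "dz": -0.966, "rx": 0.19, "ry": 0, "rz": 0, "gripper": -1},
    {"dx": 0, "dy": 0.786, "dz": -0.966, "rx": 0.19, "ry": 0, "rz": 0, "gripper": -1},
    {"dx": 0, "dy": 0.786, "dz": -0.966, "rx": 0.19, "ry": 0, "rz": 0, "gripper": -1},
    {"dx": 0, "dy": 0.786, "dz": -0.966, "rx": 0.19, "ry": 0, "rz": 0, "gripper": -1},
    {"dx": 0, "dy": 0.786, "dz": -0.966, "rx": 0.19, "ry": 0, "rz": 0, "gripper": -1}
  ]
}}

```text
t: 22.38
ee_pos: [0.5659, 0.2956, 0.0938]
tcp_rot: [[-0.002, 0.995, -0.099], [-0.001, -0.099, -0.995], [-1.0, -0.002, 0.001]]
force: [-0.4, -0.1, -2.0]
opening: 0.597
```

```bash
python3 - <<'E'
from h import *
goal(.568,.2955,.0085,-.1); cv2.imwrite('pics/g6.png',cams.snapshot('wrist'))
E
```

```text
t 22.38 shift [ 0.569  0.015 -0.001] turn [0.003 0.002 0.003] q6 0.4
```

View pics/g6.png

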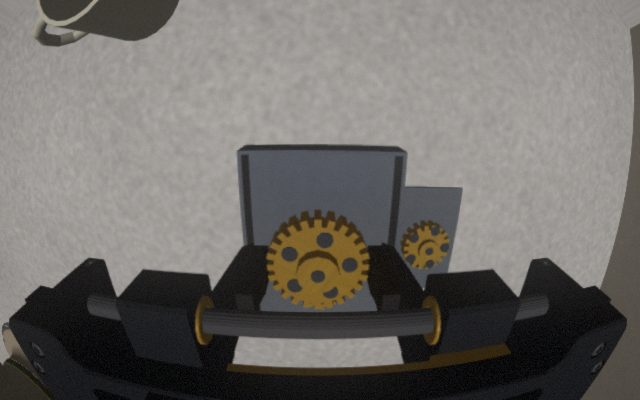

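The big gear is held level, centred between the tray's near and far walls (columns 238 to 405, gear at 318).

Emit:
{"method": "send_rows", "body": {
  "rows": [
    {"dx": 0.2, "dy": 0.015, "dz": 0, "rx": 0, "ry": 0, "rz": 0, "gripper": -1},
    {"dx": 0.4, "dy": 0.015, "dz": 0, "rx": 0, "ry": 0, "rz": 0, "gripper": -1},
    {"dx": 0.52, "dy": 0.015, "dz": 0, "rx": 0, "ry": 0, "rz": 0, "gripper": -1},
    {"dx": 0.54, "dy": 0.015, "dz": 0, "rx": 0, "ry": 0, "rz": 0, "gripper": -1},
    {"dx": 0.555, "dy": 0.015, "dz": 0, "rx": 0, "ry": 0, "rz": 0, "gripper": -1},
    {"dx": 0.565, "dy": 0.015, "dz": 0, "rx": 0, "ry": 0, "rz": 0, "gripper": -1},
    {"dx": 0.565, "dy": 0.015, "dz": 0, "rx": 0, "ry": 0, "rz": 0, "gripper": -1}
  ]
}}

```text
t: 23.02
ee_pos: [0.569, 0.2949, 0.0117]
tcp_rot: [[0.002, 0.995, -0.1], [0.001, -0.1, -0.995], [-1.0, 0.002, -0.001]]
force: [-0.7, -0.6, -1.3]
opening: 0.601
```

Emit:
{"method": "send_rows", "body": {
  "rows": [
    {"dx": 0, "dy": 0, "dz": 0, "rx": 0, "ry": 0, "rz": 0, "gripper": 0.4},
    {"dx": 0, "dy": 0, "dz": 0, "rx": 0, "ry": 0, "rz": 0, "gripper": 0.4},
    {"dx": 0, "dy": 0, "dz": 0, "rx": 0, "ry": 0, "rz": 0, "gripper": 0.4},
    {"dx": 0, "dy": 0, "dz": 0, "rx": 0, "ry": 0, "rz": 0, "gripper": 0.4},
    {"dx": 0, "dy": 0, "dz": 0, "rx": 0, "ry": 0, "rz": 0, "gripper": 0.4},
    {"dx": -0.1, "dy": 0, "dz": 0, "rx": 0, "ry": 0, "rz": 0, "gripper": 0.4},
    {"dx": -0.3, "dy": 0, "dz": 0, "rx": 0, "ry": 0, "rz": 0, "gripper": 0.4},
    {"dx": -0.6, "dy": 0, "dz": 0, "rx": 0, "ry": 0, "rz": 0, "gripper": 0.4},
    {"dx": -0.9, "dy": 0, "dz": 0, "rx": 0, "ry": 0, "rz": 0, "gripper": 0.4},
    {"dx": -1, "dy": 0, "dz": 0, "rx": 0, "ry": 0, "rz": 0, "gripper": 0.4}
  ]
}}

```text
t: 23.85
ee_pos: [0.5696, 0.2954, 0.1657]
tcp_rot: [[0.006, 0.995, -0.1], [0.002, -0.1, -0.995], [-1.0, 0.006, -0.003]]
force: [0.1, 0.7, 0.4]
opening: 0.7
```

Emit:
{"method": "send_rows", "body": {
  "rows": [
    {"dx": -0.5, "dy": -1, "dz": -0.1, "rx": 0, "ry": 0, "rz": 0, "gripper": 0.4},
    {"dx": -0.5, "dy": -1, "dz": -0.1, "rx": 0, "ry": 0, "rz": 0, "gripper": 0.4},
    {"dx": -0.5, "dy": -1, "dz": -0.1, "rx": 0, "ry": 0, "rz": 0, "gripper": 0.4},
    {"dx": -0.5, "dy": -1, "dz": -0.1, "rx": 0, "ry": 0, "rz": 0, "gripper": 0.4},
    {"dx": -0.5, "dy": -1, "dz": -0.1, "rx": 0, "ry": 0, "rz": 0, "gripper": 0.4},
    {"dx": -0.5, "dy": -1, "dz": -0.1, "rx": 0, "ry": 0, "rz": 0, "gripper": 0.4}
  ]
}}

```text
t: 24.35
ee_pos: [0.4197, 0.3255, 0.237]
tcp_rot: [[0.003, 0.995, -0.098], [0.001, -0.098, -0.995], [-1.0, 0.003, -0.002]]
force: [0.3, -0.1, 0.0]
opening: 0.702
```

Emit:
{"method": "send_rows", "body": {
  "rows": [
    {"dx": 0, "dy": -0.7, "dz": 0.5, "rx": 0, "ry": 0, "rz": 0, "gripper": 0.4},
    {"dx": 0, "dy": -0.7, "dz": 0.5, "rx": 0, "ry": 0, "rz": 0, "gripper": 0.4},
    {"dx": 0, "dy": -0.7, "dz": 0.5, "rx": 0, "ry": 0, "rz": 0, "gripper": 0.4},
    {"dx": 0, "dy": -0.7, "dz": 0.5, "rx": 0, "ry": 0, "rz": 0, "gripper": 0.4},
    {"dx": 0, "dy": -0.7, "dz": 0.5, "rx": 0, "ry": 0, "rz": 0, "gripper": 0.4},
    {"dx": 0, "dy": -0.7, "dz": 0.5, "rx": 0, "ry": 0, "rz": 0, "gripper": 0.4},
    {"dx": 0, "dy": -0.7, "dz": 0.5, "rx": 0, "ry": 0, "rz": 0, "gripper": 0.4}
  ]
}}

```text
t: 24.93
ee_pos: [0.3105, 0.2611, 0.2352]
tcp_rot: [[0.0, 0.995, -0.1], [0.0, -0.1, -0.995], [-1.0, 0.0, -0.0]]
force: [-0.7, 0.4, 0.8]
opening: 0.701
```

```bash
python3 - <<'E'
from h import *
a=cams.snapshot('top')[95:265,110:500]; b=cams.snapshot('scene')[90:350,130:450]
cv2.imwrite('pics/end.png',np.vstack([cv2.convertScaleAbs(cv2.resize(a,(640,280),interpolation=cv2.INTER_CUBIC),alpha=1.6),cv2.convertScaleAbs(cv2.resize(b,(640,320*260//260),interpolation=cv2.INTER_CUBIC),alpha=1.6)]))
E
```

```text
(no output)
```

View pics/end.png

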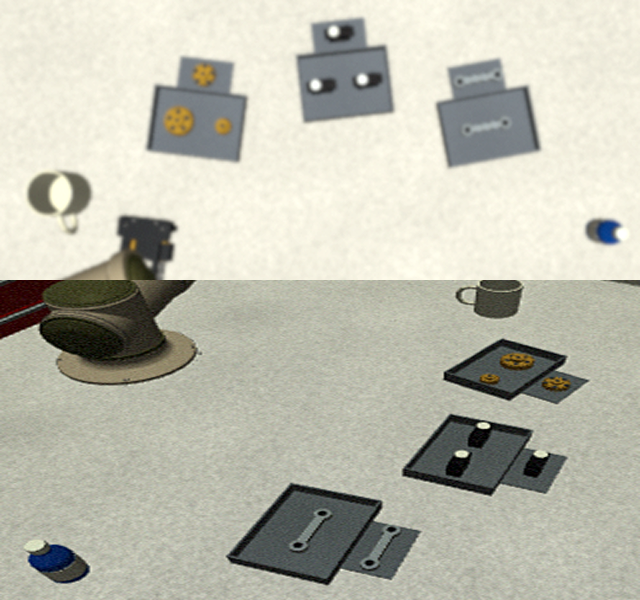

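Both views show all five parts flat or upright inside the right trays, side by side. The mug and the bottle stand where they were, and the arm is clear.

```bash
python3 -c "
from station import workorder
print(workorder.sign_off())"
```

```text
the job is handed in; nothing more can be done
None
```

All five parts are sorted and the job is handed in, at about 25 s of the 115 s allowed. The two servos stand side by side in the servo tray. The big and small gears lie hub up in the gear tray, and the link lies flat in the link tray.

The last pictures (top and scene views) show every part on its tray floor, clear of the walls and of each other. The mug and bottle are standing where they were, and the arm is clear of everything.

No final check failed. Three readings along the way are worth noting:
- **Servo angles:** the wrist and top cameras differed by about 0.06 rad, so I used values in between. Both grasps closed squarely at about 20 mm.
- **Set-down height:** the parts were let go with the fingers 1–3 mm above the height planned for each set-down, so some may have dropped slightly. All settled upright.
- **Forces:** the highest force reported at the end of any move was about 8 N, when the fingers closed on the small gear.

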